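# Load the decorating jars and clamp the rack fence

### The job

Roll the bin's cream slatted shutter up until it stays open by itself. Flip the rack's red cam lever up to free the green fence, draw the fence back, and stand every lidded jar from the bin upright in the rack's white tray, one row against the fixed end stop. Then slide the fence up against the row so that no jar has room to shift, flip the lever fully down to clamp it, leaving the shutter open and the ramekin, red clip and amber bottle where they are.

Things in the scene. Friction and masses are not known exactly. Their poses are not given: they have to be found in the camera images.
- shutter_axis (a point): centre of the shutter's axis, fixed to the bin, 42 mm above the counter; axes as the bin's: x to its back, y along the shutter axis, z up. The slats run on a 160 mm radius about it.
- shutter_tab (a point): grip point of the dark wooden pull tab on the shutter's leading edge, 197 mm from the axis. The tab is 26 mm wide (along the axis, y), 12 mm thick and stands out radially from 163 to 211 mm; pinch it by its 26 mm width so that it can turn between the fingers. Its frame turns with the shutter.
- shutter (a joint): shutter angle in rad: 0 shut (tab 4 degrees above level, on the bin's -x side), 1.69 fully open (tab just behind the top). The tab goes up and over to the back on its circle. About 2 to 3 N at the tab lifts it; by its weight it falls shut below about 0.6 and falls open and stays above about 0.95.
- rack_stop (a point): middle of the rack's end stop face, on the tray floor (3 mm above the counter). y runs along the tray from the end stop to the fence, x across it, z up. The tray is a flat white board 78 mm wide, without side lips; the end stop is 60 mm high, 12 thick. Jars stand in a row on x = 0. A 16 mm steel guide rod runs along the tray at x = -75 mm, 35 mm above the counter.
- fence_grip (a point): grip point on the fence's upright, 115 mm above the counter; the upright is 16 mm across the tray (x), 12 mm along it (y), and reaches to 135 mm above the counter. The fence's jar side face lies 6 mm from this point towards the end stop (-y of the rack). The fence plate is 58 mm wide, its top 62 mm above the counter. An arm joins it to a sleeve on the rod which carries the lever.
- fence (a joint): clear distance in m between the end stop face and the fence's jar side face, 0 to 0.25. Slides with 3 to 4 N when the lever is up; held on the rod when the lever is clamped.
- lever_pivot (a point): pivot of the red cam lever on the fence's sleeve (42 mm wide, 44 mm long, centred below it), 62 mm above the counter, at x = -75 mm of the rack and 30 mm along +y from the jar side face; the lever turns about the rack's x axis. Moves with the fence; its axes are the lever's.
- lever_tip (a point): grip point near the free end of the red lever, 89 mm from the pivot. The lever is 14 mm wide (rack x) and 10 mm thick and ends 13 mm beyond this point; pinch it lightly (about 6 N) by its 14 mm width so that it can turn between the fingers; a hard pinch drags the unclamped fence along.
- lever (a joint): lever angle in rad: 0 clamped, lying along the rod away from the end stop (tip 0.14 rad above level); grows as it is lifted up and over towards the end stop, to 1.95 fully free. The cam bites below about 0.8, is hardest near 0.2, then snaps to 0. Let go above about 1.25 it stays; below that it falls to about 0.8. About 4 N at the tip turns it past the cam.
- jar_blue_mid (a point): centre (half-way up) of the white ceramic jar with blue lid: upright cylinder 64 mm in diameter, 66 mm high, about 0.22 kg. None if absent.
- jar_yellow_mid (a point): the same, with yellow lid. None if absent.
- jar_green_mid (a point): the same, with green lid. None if absent.
- ramekin: bystander: white ceramic ramekin, 84 mm across, 45 mm high; leave alone. Origin at its underside.
- roll_clip: bystander: red silicone clip for the rolled pastry mat, 110 x 34 x 28 mm; leave alone. Origin at its underside.
- extract: bystander: amber extract bottle, 48 mm in diameter, 120 mm high; leave alone. Origin at its underside.
- fence_face (a point): middle of the fence's jar side face, 50 mm above the counter, on the tray's centre line.
- bin: wooden roll-top bin, origin on the counter 65 mm in front of the shutter axis, x to its back, z up. 314 mm wide (y), 290 clear inside; cheeks 320 mm long, to 202 mm high. Jars stand on its floor (8 mm up) near x = -35 mm, about 78 mm apart along y; low boards (top 26 mm up) bound them at x = +12 and y = +-118 mm. The open shutter fills all behind x = +75 mm.

How it is judged:
By the outcome, as a careful person would: the job done as asked, in the order asked, and still so for the second after the job is handed in, with the robot touching nothing.
Of jar_blue, jar_yellow, jar_green only 2 to 3 are there at a start; the rules pass over those that are not, and their reading is None.
At some moment in a run one of jar_blue, jar_yellow, jar_green may be knocked a few centimetres aside while the robot is not near it.
Once in a run the grip may slacken for a moment while it holds something.
It also fails if it takes over 210 s, if anything falls off the work surface, if the arm or the gripper's body presses on something with over 40 N, if the wrist force passes 120 N, or if a joint passes its speed limit or range.

### The arm

A 7-joint arm with a two-finger parallel gripper is mounted at the origin on the work surface. World frame = base frame: x ahead of the robot, y to its left, z up, the work surface at z = 0. Lengths are in m, angles in rad, forces in N, time in s.
With the tool pointing down it reaches from about 0.35 to 0.9 m from the base axis. Payload 7.2 kg.
Tool frame: the origin (TCP) lies between the finger pads; the fingertips stand 11 mm ahead of it and the grasp point (between the pads) lies 8 mm behind it; z points along the fingers, y is the line along which they close (so a half turn about z gives the same grasp; the last joint's range is limited). The gripper opens to 88 mm and grips with 3 to 60 N. Pads are 20 mm wide; open, the fingers measure 115 mm over their backs; the gripper's body (75 mm by 178 mm) begins 61 mm behind the grasp point.
Start: joints at [1.094, 0.411, -0.013, 1.596, 0.006, 1.134, -0.082], TCP at [0.248, -0.574, 0.234] pointing down, gripper open.
Joint ranges: [-2.95, 2.95], [-0.29, 1.99], [-1.47, 1.44], [0.14, 2.54], [-1.03, 4.17], [0.13, 1.85], [-2.86, 2.86]. Speed limits (rad/s): [2.39, 2.39, 3.01, 3.01, 3.14, 3.14, 3.14].

### API

Orientations are given as a unit quaternion [w, x, y, z].
In Python, from cell import bot gives the robot as it stands. The module is installed in compiled form; this text tells all that it offers.
- The arm moves only by the tool drive_tool, never from a script. Its argument "deltas" is a list of rows, each a list of 7 numbers: the turn, a rotation vector about the tool's x, y, z in degrees, then the shift along the tool's x, y, z in m, then the opening in per cent of the stroke, from 0 (shut) to 100 (fully open). A call has 1 to 5 rows; each row is the pose to reach, as a shift and turn from the pose commanded when the call began, along the tool's axes at that moment; what a row does not reach only later rows make up. A row lasts 1/12 s, in which the tool goes at most 41.7 mm and 7.16 degrees, less where a joint would pass 70% of its speed; a pose out of reach is approached as far as the arm can. A call with a gripper value outside its range is refused whole. The fingers move at their own pace and stop on an object; "squeeze" is the grip in N (left out, the last holds). Time passes only in rows, so rows that repeat a pose let the fingers close. It gives the time, the measured TCP pose, the force, the opening and the grip force at its end, in the units of the state.
- bot.read_state(): the state, without advancing time (a new reading comes with each control period).
- bot.grab_frame(name): name is "scene" or "side" or "wrist"; returns a dict with "img" (400x640x3 uint8, red, green, blue), "K" (3x3 intrinsics, pixels), "D" ([k1, k2, p1, p2, k3] as OpenCV has them; the pictures are not rectified), "rvec" (rotation vector, rad) and "tvec" (3), from world to camera coordinates, as OpenCV has them. Camera axes: x right, y down, z forward; pixel columns grow to the right and rows downward; lengths in m; the calibration is good to about 2 mm. A picture is of the moment at which its call begins. There is no depth.
- bot.finish_job(): hands the job in; it is judged then, once.
The state is a dict: "time_s": time; "joint_pos": joint angles; "qd": joint speeds; "tau": joint torques, N m; "eef_pos": TCP position; "ee_rot": TCP orientation; "ft_force": force on the tool from outside, world axes, zero at the start; "moment": the same for the moment, N m; "gripper_width": opening from 0.0 (shut) to 1.0 (fully open); "grasp_force": force on a finger pad.
Only numpy, scipy, OpenCV 4.12 (cv2) and the standard library are available. Lean on these libraries where they do the work, as an engineer would, in place of code of your own. Each camera call takes 0.05 s, during which the arm holds its last target. There are 200 camera calls.

## Working session

There is one attempt and no reset: what is moved stays moved. The work goes in short steps, Python scripts to look and compute and a tool call to move; the robot and the scene stay as the last step left them, time stands still between calls to the robot, and variables do not carry over. Pictures are saved under pics/ and viewed, at most 14 in all, crops included, and the job is handed in when it is done.

Besides the shell and the picture viewer there is one more tool, called after "Emit:" as name(argument=value, ...) on one line, values as JSON. drive_tool: Moves the arm, as the interface text tells. Its arguments: {"type":"object","properties":{"deltas":{"type":"array"},"squeeze":{"type":"number"}},"required":["deltas"]}

```bash
mkdir -p pics; ls; cat > h.py <<'E'
import numpy as np, cv2
from cell import bot
from scipy.spatial.transform import Rotation as R
def grab(n,save=None):
    f=bot.grab_frame(n)
    if save: cv2.imwrite(f'pics/{save}.png',cv2.cvtColor(f['img'],cv2.COLOR_RGB2BGR))
    return f
def ray(f,uv):
    p=cv2.undistortPoints(np.array([[uv]],float),np.array(f['K']),np.array(f['D']))[0,0]
    M=cv2.Rodrigues(np.array(f['rvec'],float))[0]; t=np.array(f['tvec'],float).ravel()
    return -M.T@t, M.T@np.array([p[0],p[1],1])
def onz(f,uv,z):
    c,d=ray(f,uv); return c+d*(z-c[2])/d[2]
def tri(f1,u1,f2,u2):
    c1,d1=ray(f1,u1);c2,d2=ray(f2,u2)
    s=np.linalg.lstsq(np.c_[d1,-d2],c2-c1,rcond=None)[0]
    a=c1+s[0]*d1;b=c2+s[1]*d2
    return (a+b)/2,np.linalg.norm(a-b)
def proj(f,p):
    return cv2.projectPoints(np.array([p],float),np.array(f['rvec'],float),np.array(f['tvec'],float),np.array(f['K']),np.array(f['D']))[0][0,0]
def pose():
    s=bot.read_state(); q=s['ee_rot']; return s,np.array(s['eef_pos']),R.from_quat([q[1],q[2],q[3],q[0]])
E
python3 - <<'E'
from h import *
for n in('scene','side','wrist'):
    f=grab(n,n+'0'); c,d=ray(f,(320,200)); print(n,c,d,f['K'][0][0])
s,p,r=pose();print(s,r.as_matrix().round(3))
E
```

```text
pics
scene [0.33899036 0.21920898 0.95450394] [ 0.22815634 -0.23592456 -0.94472432] 398.37110596534905
side [ 0.8144163  -0.6320081   1.11397005] [-0.23167498  0.49474792 -0.83776263] 467.50542242615995
wrist [ 0.31074427 -0.54639509  0.38479396] [-0.22909044 -0.09654794 -0.96862051] 352.19296401544784
{'time_s': 0.15, 'joint_pos': array([ 1.09377589,  0.41172278, -0.01268846,  1.5967886 ,  0.00562445,
        1.13426063, -0.08220767]), 'qd': array([-0.00090439, -0.00154373, -0.00100987, -0.00348334,  0.00070719,
        0.00026998, -0.00011342]), 'tau': array([ 2.21296650e-03, -5.88334143e+01,  6.42580055e-01, -2.91292638e+01,
       -5.37060108e-02,  1.57556433e-02,  6.85622558e-05]), 'eef_pos': array([ 0.24827641, -0.57321074,  0.23302412]), 'ee_rot': array([-5.46223514e-04,  9.79180265e-01,  2.02991827e-01, -1.69647140e-04]), 'ft_force': array([-0.04140187, -0.34427258,  0.56200265]), 'moment': array([-0.00318058,  0.01859568,  0.02852103]), 'grasp_force': 0.0, 'gripper_width': 0.9976628968374716} [[ 0.918  0.398 -0.001]
 [ 0.398 -0.918  0.001]
 [-0.    -0.001 -1.   ]]
```

View pics/scene0.png

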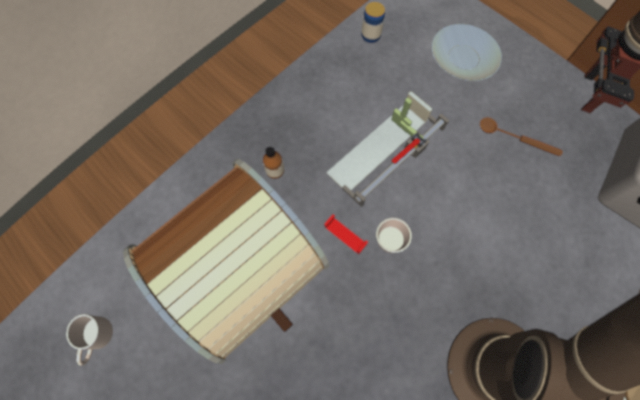

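View pics/side0.png

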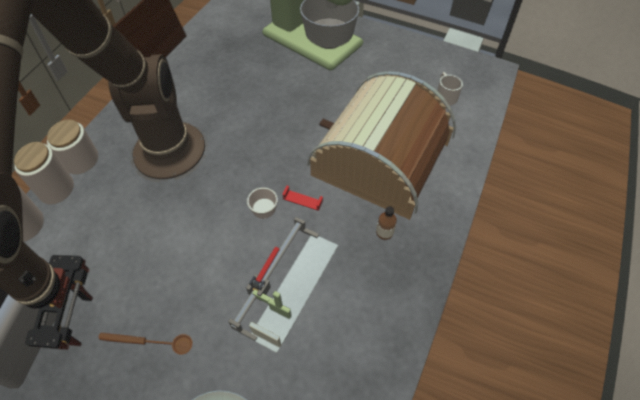

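The scene shows the bin with its tab at about (282,319), and the rack with its end stop at (418,105), green upright at (405,107) and red lever at (408,150). The ramekin is at (394,236), the clip at (346,234) and the bottle at (272,163). In the side view the tab is at (326,125), the lever at (265,265) and the upright at (285,298).

```bash
python3 - <<'E'
import cv2,numpy as np
a=cv2.imread('pics/scene0.png');b=cv2.imread('pics/side0.png')
A=cv2.resize(a[85:215,320:460],None,fx=4,fy=4,interpolation=3)  # 560x520
B=cv2.resize(b[210:360,220:350],None,fx=4,fy=4,interpolation=3)[:520]
cv2.imwrite('pics/rackA.png',A);cv2.imwrite('pics/rackB.png',B)
A=cv2.resize(a[145:365,110:340],None,fx=2,fy=2,interpolation=3)
B=cv2.resize(b[60:230,290:460],None,fx=2.58,fy=2.58,interpolation=3)
C=np.zeros((440,800,3),np.uint8);C[:440,:460]=A;B=cv2.resize(b[60:230,290:460],(340,340),interpolation=3);C[:340,460:]=B
cv2.imwrite('pics/bin.png',C)
E
```

```text
(no output)
```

View pics/rackA.png

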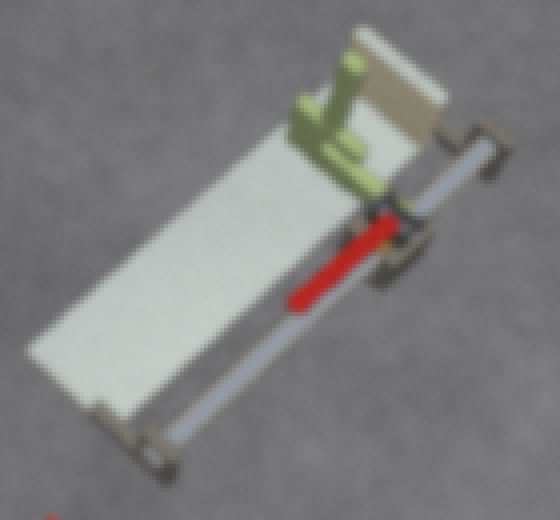

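View pics/rackB.png

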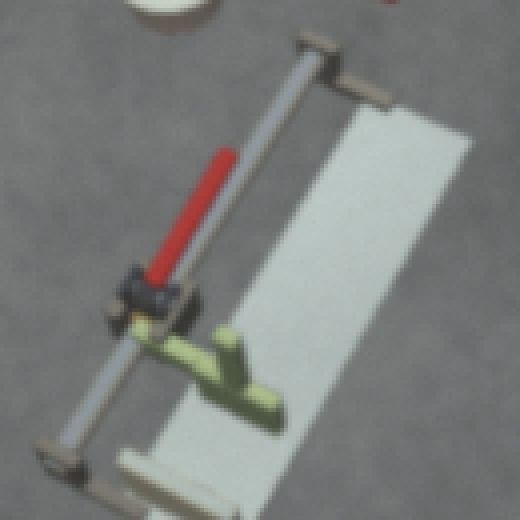

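View pics/bin.png

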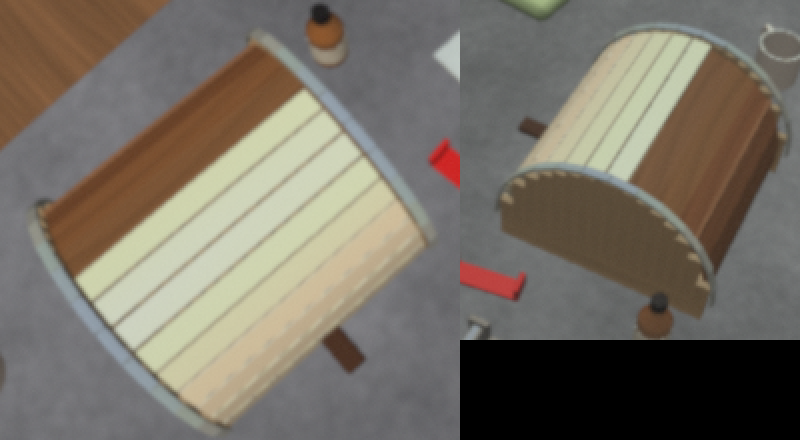

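```bash
cat > m.py <<'E'
from h import *
def load(n):
    f=grab(n); return f
E
python3 - <<'E'
from h import *
S=grab('scene');D=grab('side')
def cast(f,m,z):
    cs=cv2.findContours(m,cv2.RETR_EXTERNAL,cv2.CHAIN_APPROX_NONE)[0];c=max(cs,key=cv2.contourArea)[:,0]
    return np.array([onz(f,p,z)[:2] for p in c])
for f,roi,n in((S,(320,80,440,200),'scene'),(D,(240,225,345,355),'side')):
    im=f['img'].astype(int);m=((im.min(2)>165)).astype(np.uint8)
    k=np.zeros_like(m);k[roi[1]:roi[3],roi[0]:roi[2]]=1;m*=k
    P=cast(f,m,.003);box=cv2.boxPoints(cv2.minAreaRect((P*1000).astype(np.float32)));print(n,'tray',box.round(0).tolist())
    # green/red
    g=((im[...,1]-im[...,2]>35)&(im[...,0]-im[...,2]>10)&(im[...,1]>im[...,0])).astype(np.uint8)*k
    r=((im[...,0]-im[...,1]>80)).astype(np.uint8)*k
    rr=np.argwhere(r)[:,::-1];print('red',cv2.boxPoints(cv2.minAreaRect(rr.astype(np.float32))).tolist())
print('upright top',tri(S,(408,100.5),D,(277,293.7)))
print('tab tip',tri(S,(286,325),D,(323,122)), 'tab mid', tri(S,(281,318.5),D,(326.5,123.5)))
for uv in((310,176),(412.5,219)): print('cheek bottom',onz(D,uv,0))
print('lever end',tri(S,(394.2,162),D,(277,248.7)))
# slat line directions: upper cheek rims
print('ram',onz(S,(394,236),.045),'clip',onz(S,(346,234),.028),'bottle',onz(D,(386,213),.12))
E
```

```text
scene tray [[521.0, -320.0], [597.0, -324.0], [609.0, -86.0], [533.0, -82.0]]
red [[390.7416687011719, 159.51956176757812], [416.6923522949219, 137.46151733398438], [419.9739074707031, 141.32217407226562], [394.0232238769531, 163.38021850585938]]
side tray [[503.0, -378.0], [592.0, -384.0], [613.0, -88.0], [525.0, -82.0]]
red [[255.94601440429688, 278.79180908203125], [274.8149108886719, 246.7146759033203], [278.2236633300781, 248.71978759765625], [259.3547668457031, 280.79693603515625]]
upright top (array([ 0.55944913, -0.31878447,  0.1317005 ]), np.float64(0.0009195078788730868))
tab tip (array([0.41162014, 0.25342733, 0.05659572]), np.float64(0.0001519544752466359)) tab mid (array([0.42699319, 0.25008152, 0.06065799]), np.float64(0.003923423934408037))
cheek bottom [0.44429563 0.09020198 0.        ]
cheek bottom [0.7674587  0.07574174 0.        ]
lever end (array([ 0.4891088 , -0.1948905 ,  0.07478812]), np.float64(0.0024429610589232578))
ram [ 0.3707618  -0.06278631  0.045     ] clip [0.45832349 0.00736295 0.028     ] bottle [ 0.70592942 -0.01157651  0.12      ]
```

```bash
cat >> h.py <<'E'
def plan(*wps,start=None,step=.19):
    """wps: (tcp xyz, tool-x yaw deg[, step]); tool pointing down. Prints one row per call: rotz deg, dx,dy,dz"""
    if start is None:
        s,p,r=pose(); m=r.as_matrix(); yaw=np.degrees(np.arctan2(m[1,0],m[0,0])); print('now',p.round(4),round(yaw,1),'g',round(s['gripper_width'],3),'t',round(s['time_s'],1))
    else: p,yaw=np.array(start[0],float),start[1]
    for w in wps:
        t=np.array(w[0],float); dy=w[1]-yaw; st=w[2] if len(w)>2 else step
        n=max(1,int(np.ceil(max(np.linalg.norm(t-p)/st,abs(dy)/34-.01))))
        p0,y0=p.copy(),yaw
        for k in range(1,n+1):
            q=p0+(t-p0)*k/n; yy=y0+dy*k/n; a=np.radians(yaw); d=q-p
            l=np.round([d[0]*np.cos(a)+d[1]*np.sin(a),d[0]*np.sin(a)-d[1]*np.cos(a),-d[2]],3)
            rz=round(-(yy-yaw),1); print([0,0,rz,*l.tolist()])
            p=p+[l[0]*np.cos(a)+l[1]*np.sin(a),l[0]*np.sin(a)-l[1]*np.cos(a),-l[2]]; yaw-=rz
E
python3 - <<'E'
from h import *
plan(((.45,-.2,.28),100),((.412,.249,.20),177.4))
E
```

```text
now [ 0.2483 -0.5733  0.2332] 23.4 g 1.0 t 0.2
[0, 0, np.float64(-25.5), 0.111, -0.087, -0.016]
[0, 0, np.float64(-25.6), 0.138, -0.031, -0.015]
[0, 0, np.float64(-25.5), 0.138, 0.031, -0.016]
[0, 0, np.float64(-25.8), 0.15, 0.014, 0.027]
[0, 0, np.float64(-25.8), 0.129, 0.077, 0.026]
[0, 0, np.float64(-25.8), 0.082, 0.126, 0.027]
```

Emit:
drive_tool(deltas=[[0,0,-25.5,0.111,-0.087,-0.016,100],[0,0,-25.5,0.111,-0.087,-0.016,100],[0,0,-25.5,0.111,-0.087,-0.016,100],[0,0,-25.5,0.111,-0.087,-0.016,100],[0,0,-25.5,0.111,-0.087,-0.016,100]])

```text
time_s: 0.67
eef_pos: [0.3191, -0.4455, 0.2506]
ee_rot: [0.0, 0.908, 0.419, 0.001]
ft_force: [1.0, -0.1, 0.1]
gripper_width: 1.0
grasp_force: 0.0
```

Emit:
drive_tool(deltas=[[0,0,-25.6,0.138,-0.031,-0.015,100],[0,0,-25.6,0.138,-0.031,-0.015,100],[0,0,-25.6,0.138,-0.031,-0.015,100],[0,0,-25.6,0.138,-0.031,-0.015,100],[0,0,-25.6,0.138,-0.031,-0.015,100]])

```text
time_s: 1.08
eef_pos: [0.3854, -0.3219, 0.2654]
ee_rot: [0.0, 0.793, 0.609, 0.001]
ft_force: [0.5, -0.4, 0.3]
gripper_width: 1.002
grasp_force: 0.0
```

Emit:
drive_tool(deltas=[[0,0,-25.5,0.138,0.031,-0.016,100],[0,0,-25.5,0.138,0.031,-0.016,100],[0,0,-25.5,0.138,0.031,-0.016,100],[0,0,-25.5,0.138,0.031,-0.016,100],[0,0,-25.5,0.138,0.031,-0.016,100]])

```text
time_s: 1.5
eef_pos: [0.4517, -0.1978, 0.2812]
ee_rot: [0.0, 0.64, 0.768, 0.001]
ft_force: [-0.3, 0.3, 0.1]
gripper_width: 0.997
grasp_force: 0.0
```

Emit:
drive_tool(deltas=[[0,0,-25.8,0.15,0.014,0.027,100],[0,0,-25.8,0.15,0.014,0.027,100],[0,0,-25.8,0.15,0.014,0.027,100],[0,0,-25.8,0.15,0.014,0.027,100],[0,0,-25.8,0.15,0.014,0.027,100]])

```text
time_s: 1.92
eef_pos: [0.4364, -0.0472, 0.2529]
ee_rot: [-0.001, 0.453, 0.891, 0.0]
ft_force: [0.1, -0.2, -0.0]
gripper_width: 1.001
grasp_force: 0.0
```

Emit:
drive_tool(deltas=[[0,0,-25.8,0.129,0.077,0.026,100],[0,0,-25.8,0.129,0.077,0.026,100],[0,0,-25.8,0.129,0.077,0.026,100],[0,0,-25.8,0.129,0.077,0.026,100],[0,0,-25.8,0.129,0.077,0.026,100]])

```text
time_s: 2.33
eef_pos: [0.4241, 0.1022, 0.2271]
ee_rot: [-0.0, 0.243, 0.97, 0.001]
ft_force: [-0.3, -0.1, 0.3]
gripper_width: 0.999
grasp_force: 0.0
```

Emit:
drive_tool(deltas=[[0,0,-25.8,0.082,0.126,0.027,100],[0,0,-25.8,0.082,0.126,0.027,100],[0,0,-25.8,0.082,0.126,0.027,100],[0,0,-25.8,0.082,0.126,0.027,100],[0,0,-25.8,0.082,0.126,0.027,100]])

```text
time_s: 2.75
eef_pos: [0.4123, 0.2521, 0.1997]
ee_rot: [-0.001, 0.021, 1.0, 0.001]
ft_force: [-0.5, -0.0, -0.4]
gripper_width: 0.999
grasp_force: 0.0
```

```bash
sed -i "s/print(\[0,0,rz/print([0,0,float(rz)/" h.py; sed -i "s/float(rz)\//float(rz)/" h.py; python3 - <<'E'
from h import *
plan(((.415,.249,.05),177.4))
f=grab('wrist','wr1');f=grab('side')
E
```

```text
now [0.4123 0.2521 0.1997] 177.6 g 0.999 t 2.8
[0, 0, 0.2, -0.003, -0.003, 0.15]
```

View pics/wr1.png

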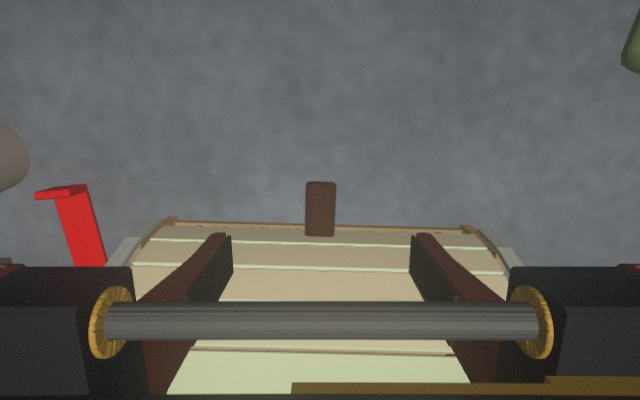

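The wrist view shows the tab centred between the fingers, its outer end at (320,183) and its root at (320,235).

```bash
python3 - <<'E'
from h import *
f=grab('wrist')
for uv,z in (((320,182),.063),((320,236),.058),((306,210),.06),((335,210),.06),((173,218),.05),((466,228),.05)): print(uv,onz(f,uv,z))
E
```

```text
(320, 182) [0.40170478 0.2466874  0.063     ]
(320, 236) [0.45127673 0.24414808 0.058     ]
(306, 210) [0.42623663 0.2333531  0.06      ]
(335, 210) [0.42748028 0.25830168 0.06      ]
(173, 218) [0.43054939 0.11347449 0.05      ]
(466, 228) [0.45302784 0.37560152 0.05      ]
```

Emit:
drive_tool(deltas=[[0,0,0,-0.004,-0.006,0.04,100],[0,0,0,-0.004,-0.006,0.08,100],[0,0,0,-0.004,-0.006,0.12,70],[0,0,0,-0.004,-0.006,0.15,60],[0,0,0,-0.004,-0.006,0.15,50]])

```text
time_s: 3.32
eef_pos: [0.4144, 0.2378, 0.046]
ee_rot: [-0.003, 0.026, 1.0, -0.003]
ft_force: [-1.2, -1.2, -0.4]
gripper_width: 0.812
grasp_force: 0.0
```

Emit:
drive_tool(deltas=[[0,0,0,0,0,0,0],[0,0,0,0,0,0,0],[0,0,0,0,0,0,0],[0,0,0,0,0,0,0],[0,0,0,0,0,0,0]], squeeze=12)

```text
time_s: 3.73
eef_pos: [0.4175, 0.2462, 0.0528]
ee_rot: [0.002, 0.023, 1.0, 0.003]
ft_force: [0.1, 15.4, -1.8]
gripper_width: 0.437
grasp_force: 7.2
```

```bash
python3 - <<'E'
from h import *
s,p,r=pose();print(p,s['gripper_width'],s['grasp_force'],s['ft_force'])
a0=np.radians(4);x=.1965;pr=np.zeros(2)
P=lambda t:np.array([-.197*np.cos(a0+t),.197*np.sin(a0+t)])
b=P(0)
for t in np.arange(.12,1.61,.12): print(round(t,2),(P(t)-b).round(3))
E
```

```text
[0.41747479 0.24623907 0.0528007 ] 0.43705641163202485 7.247771322727203 [ 0.13459808 15.43139207 -1.78166173]
0.12 [0.003 0.023]
0.24 [0.009 0.046]
0.36 [0.017 0.068]
0.48 [0.029 0.089]
0.6 [0.042 0.109]
0.72 [0.058 0.126]
0.84 [0.076 0.142]
0.96 [0.095 0.155]
1.08 [0.116 0.166]
1.2 [0.138 0.174]
1.32 [0.161 0.18 ]
1.44 [0.185 0.183]
1.56 [0.208 0.183]
```

Emit:
drive_tool(deltas=[[0,0,0,0,0.003,0,0],[0,0,0,0,0.005,0,0],[0,0,0,0,0.005,0,0],[0,0,0,0,0.005,0,0],[0,0,0,0,0.005,0,0]], squeeze=12)

```text
time_s: 4.15
eef_pos: [0.4178, 0.2522, 0.0528]
ee_rot: [0.002, 0.022, 1.0, 0.004]
ft_force: [1.9, 9.8, -2.0]
gripper_width: 0.301
grasp_force: 12.0
```

Emit:
drive_tool(deltas=[[0,0,0,0,0,0,0],[0,0,0,0,0,0,0],[0,0,0,0,0,0,0]])

```text
time_s: 4.4
eef_pos: [0.4177, 0.2522, 0.0528]
ee_rot: [0.002, 0.022, 1.0, 0.004]
ft_force: [1.3, 10.1, -2.0]
gripper_width: 0.299
grasp_force: 12.0
```

Emit:
drive_tool(deltas=[[0,0,0,-0.002,0.002,-0.02,0],[0,0,0,-0.007,0.002,-0.039,0],[0,0,0,-0.013,0.002,-0.057,0],[0,0,0,-0.021,0.002,-0.075,0],[0,0,0,-0.031,0.002,-0.093,0]])

```text
time_s: 4.82
eef_pos: [0.4472, 0.2501, 0.1459]
ee_rot: [0.001, 0.022, 1.0, 0.001]
ft_force: [3.0, 4.9, -5.1]
gripper_width: 0.299
grasp_force: 12.0
```

Emit:
drive_tool(deltas=[[0,0,0,-0.012,0,-0.016,0],[0,0,0,-0.024,0,-0.031,0],[0,0,0,-0.039,0,-0.044,0],[0,0,0,-0.055,0,-0.056,0],[0,0,0,-0.071,0,-0.067,0]])

```text
time_s: 5.23
eef_pos: [0.5186, 0.2451, 0.2126]
ee_rot: [0.001, 0.023, 1.0, -0.0]
ft_force: [3.1, 1.3, -8.1]
gripper_width: 0.297
grasp_force: 12.0
```

Emit:
drive_tool(deltas=[[0,0,0,-0.018,0,-0.009,0],[0,0,0,-0.036,0,-0.015,0],[0,0,0,-0.055,0,-0.02,0],[0,0,0,-0.075,0,-0.023,0],[0,0,0,-0.095,0,-0.024,0]])

```text
time_s: 5.65
eef_pos: [0.6144, 0.2384, 0.2366]
ee_rot: [0.001, 0.024, 1.0, -0.002]
ft_force: [-0.4, -5.6, 0.4]
gripper_width: 0.297
grasp_force: 12.0
```

Emit:
drive_tool(deltas=[[0,0,0,-0.01,0,0,0],[0,0,0,-0.015,0,0,0],[0,0,0,-0.015,0,0,0]])

```text
time_s: 5.9
eef_pos: [0.6303, 0.2373, 0.2358]
ee_rot: [0.001, 0.025, 1.0, -0.001]
ft_force: [1.6, -6.1, 2.3]
gripper_width: 0.296
grasp_force: 12.0
```

```bash
python3 - <<'E'
from h import *
f=grab('side','side2')
cv2.imwrite('pics/s2.png',cv2.resize(cv2.imread('pics/side2.png')[40:240,250:500],None,fx=2.4,fy=2.4,interpolation=3))
E
```

```text
(no output)
```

View pics/s2.png

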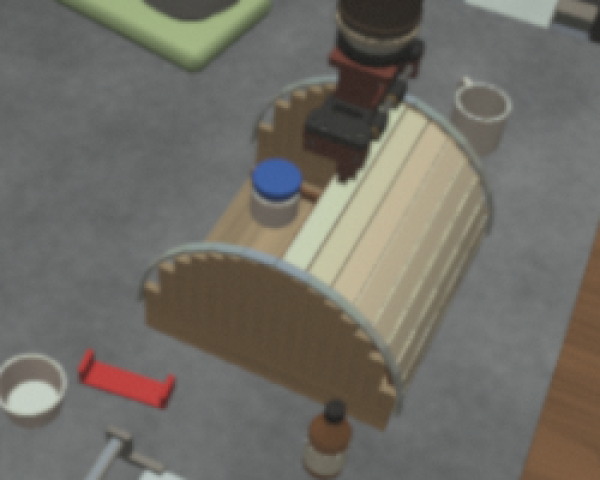

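The side view shows the shutter rolled open, with the blue jar at crop (276,190). I release the tab and go to the lever.

Emit:
drive_tool(deltas=[[0,0,0,0,0,0,60],[0,0,0,0,0,0,60],[0,0,0,0,0,-0.03,60],[0,0,0,0,0,-0.07,60],[0,0,0,0,0,-0.1,60]])

```text
time_s: 6.37
eef_pos: [0.6273, 0.2412, 0.3377]
ee_rot: [0.0, 0.022, 1.0, 0.001]
ft_force: [0.3, 0.7, 0.5]
gripper_width: 0.594
grasp_force: 0.0
```

```bash
python3 - <<'E'
from h import *
S=grab('scene');D=grab('side')
plan(((.56,.05,.30),140),((.490,-.203,.18),87.1),((.490,-.203,.0664),87.1))
E
```

```text
now [0.6286 0.2428 0.3415] 177.5 g 0.597 t 6.5
[0, 0, 18.7, 0.03, -0.098, 0.021]
[0, 0, 18.8, -0.003, -0.102, 0.02]
[0, 0, 26.4, -0.054, -0.119, 0.06]
[0, 0, 26.5, -0.103, -0.083, 0.06]
[0, 0, -0.0, 0.0, -0.0, 0.114]
```

Emit:
drive_tool(deltas=[[0,0,18.7,0.03,-0.098,0.021,60],[0,0,18.7,0.03,-0.098,0.021,60],[0,0,18.7,0.03,-0.098,0.021,60],[0,0,18.7,0.03,-0.098,0.021,60]])

```text
time_s: 6.8
eef_pos: [0.5926, 0.1383, 0.3128]
ee_rot: [-0.0, 0.19, 0.982, -0.002]
ft_force: [0.9, -0.1, -1.1]
gripper_width: 0.604
grasp_force: 0.0
```

Emit:
drive_tool(deltas=[[0,0,18.8,-0.003,-0.102,0.02,60],[0,0,18.8,-0.003,-0.102,0.02,60],[0,0,18.8,-0.003,-0.102,0.02,60],[0,0,18.8,-0.003,-0.102,0.02,60]])

```text
time_s: 7.13
eef_pos: [0.5581, 0.0431, 0.2929]
ee_rot: [-0.0, 0.347, 0.938, -0.002]
ft_force: [-0.1, 0.1, 0.7]
gripper_width: 0.598
grasp_force: 0.0
```

Emit:
drive_tool(deltas=[[0,0,26.4,-0.054,-0.119,0.06,60],[0,0,26.4,-0.054,-0.119,0.06,60],[0,0,26.4,-0.054,-0.119,0.06,60],[0,0,26.4,-0.054,-0.119,0.06,60],[0,0,26.4,-0.054,-0.119,0.06,60]])

```text
time_s: 7.55
eef_pos: [0.5224, -0.0814, 0.2318]
ee_rot: [-0.001, 0.551, 0.834, -0.001]
ft_force: [-0.5, 0.1, 0.8]
gripper_width: 0.601
grasp_force: 0.0
```

Emit:
drive_tool(deltas=[[0,0,26.5,-0.103,-0.083,0.06,60],[0,0,26.5,-0.103,-0.083,0.06,60],[0,0,26.5,-0.103,-0.083,0.06,60],[0,0,26.5,-0.103,-0.083,0.06,60],[0,0,26.5,-0.103,-0.083,0.06,60]])

```text
time_s: 7.97
eef_pos: [0.4879, -0.2081, 0.172]
ee_rot: [-0.001, 0.727, 0.687, -0.001]
ft_force: [0.1, 0.1, 0.7]
gripper_width: 0.6
grasp_force: 0.0
```

```bash
python3 - <<'E'
from h import *
f=grab('wrist','wr2');print(pose()[1],pose()[2].as_matrix().round(3).tolist())
im=f['img'].astype(int);m=(im[...,0]-im[...,1]>80)&(im[...,0]>130);m=m.astype(np.uint8)
n,l,st,c=cv2.connectedComponentsWithStats(m)
for i in range(1,n):
    if st[i,4]>200: print(st[i],c[i])
plan(((.490,-.203,.0664),87.1))
E
```

```text
[ 0.48934543 -0.20542843  0.17316028] [[0.05, 0.999, -0.001], [0.999, -0.05, 0.001], [0.001, -0.001, -1.0]]
[ 314  187   17  114 1875] [322.23413333 242.69493333]
now [ 0.4893 -0.2054  0.1732] 87.1 g 0.599 t 8.0
[0, 0, 0.0, 0.002, 0.001, 0.107]
```

View pics/wr2.png

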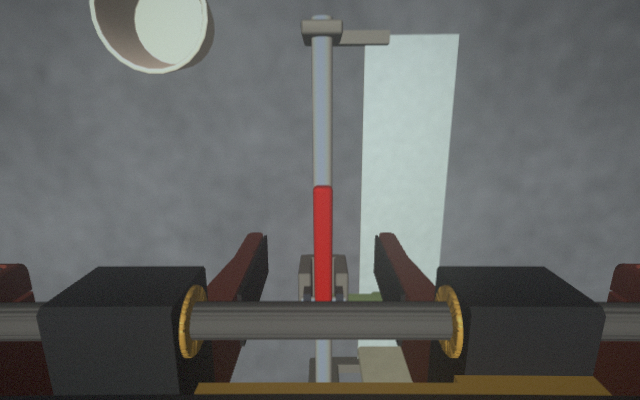

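The wrist view shows the lever centred between the fingers at column 322, with its end at row 187. The rod runs straight below it.

```bash
python3 - <<'E'
from h import *
f=grab('wrist');print('lever end',onz(f,(322,187),.081))
# tray far corners, rack axis
print('tray',onz(f,(364,34),.003),onz(f,(459,34),.003),onz(f,(362,200),.003),onz(f,(447,190),.003))
E
```

```text
lever end [ 0.49020481 -0.19020651  0.081     ]
tray [ 0.53130111 -0.07804404  0.003     ] [ 0.61058791 -0.08234056  0.003     ] [ 0.52668769 -0.22159798  0.003     ] [ 0.60622607 -0.21597728  0.003     ]
```

Emit:
drive_tool(deltas=[[0,0,0,0.002,0.001,0.03,50],[0,0,0,0.002,0.001,0.06,50],[0,0,0,0.002,0.001,0.09,50],[0,0,0,0.002,0.001,0.107,50],[0,0,0,0.002,0.001,0.107,45]])

```text
time_s: 8.48
eef_pos: [0.49, -0.1998, 0.0642]
ee_rot: [-0.002, 0.723, 0.691, 0.0]
ft_force: [0.1, 0.8, -0.2]
gripper_width: 0.462
grasp_force: 0.0
```

Emit:
drive_tool(deltas=[[0,0,0,0,0,0,0],[0,0,0,0,0,0,0],[0,0,0,0,0,0,0],[0,0,0,0,0,0,0],[0,0,0,0,0,0,0]], squeeze=7)

```text
time_s: 8.9
eef_pos: [0.4894, -0.2032, 0.0674]
ee_rot: [-0.0, 0.725, 0.689, -0.0]
ft_force: [-1.7, 1.6, 2.1]
gripper_width: 0.162
grasp_force: 7.0
```

```bash
python3 - <<'E'
from h import *
s,p,r=pose();print(p,s['gripper_width'],s['grasp_force'],s['ft_force'])
L=.089;P=lambda t:np.array([np.cos(.14+t),np.sin(.14+t)])*L
for b in (0,.75,1.5):
    print([(P(b+t)-P(b)).round(3).tolist() for t in (.15,.3,.45,.6,.75)][: 5 if b<1.5 else 3])
E
```

```text
[ 0.4893591  -0.20321674  0.06744054] 0.16207413627560752 7.000491768121719 [-1.70271248  1.55885086  2.0884438 ]
[[-0.003, 0.013], [-0.008, 0.025], [-0.014, 0.037], [-0.022, 0.048], [-0.032, 0.057]]
[[-0.011, 0.008], [-0.023, 0.013], [-0.036, 0.017], [-0.049, 0.02], [-0.062, 0.02]]
[[-0.013, -0.002], [-0.026, -0.006], [-0.038, -0.012]]
```

Emit:
drive_tool(deltas=[[0,0,0,-0.003,0,-0.013,0],[0,0,0,-0.008,0,-0.025,0],[0,0,0,-0.014,0,-0.037,0],[0,0,0,-0.022,0,-0.048,0],[0,0,0,-0.032,0,-0.057,0]])

```text
time_s: 9.32
eef_pos: [0.4877, -0.2352, 0.1247]
ee_rot: [-0.001, 0.725, 0.689, -0.0]
ft_force: [-3.2, 0.6, -1.7]
gripper_width: 0.158
grasp_force: 7.0
```

Emit:
drive_tool(deltas=[[0,0,0,-0.011,0,-0.008,0],[0,0,0,-0.023,0,-0.013,0],[0,0,0,-0.036,0,-0.017,0],[0,0,0,-0.049,0,-0.02,0],[0,0,0,-0.062,0,-0.02,0]])

```text
time_s: 9.73
eef_pos: [0.4844, -0.299, 0.1444]
ee_rot: [-0.0, 0.725, 0.688, -0.001]
ft_force: [-5.1, 1.1, 2.1]
gripper_width: 0.157
grasp_force: 7.0
```

Emit:
drive_tool(deltas=[[0,0,0,-0.013,0,0.002,0],[0,0,0,-0.026,0,0.006,0],[0,0,0,-0.036,0,0.011,0],[0,0,0,-0.036,0,0.011,0]])

```text
time_s: 10.07
eef_pos: [0.4824, -0.3379, 0.1324]
ee_rot: [0.001, 0.727, 0.687, -0.001]
ft_force: [-5.3, -2.7, 5.5]
gripper_width: 0.158
grasp_force: 7.0
```

```bash
python3 - <<'E'
from h import *
s,p,r=pose();print(p,s['gripper_width'],s['grasp_force'],s['ft_force'])
f=grab('side','side3')
cv2.imwrite('pics/s3.png',cv2.resize(cv2.imread('pics/side3.png')[200:360,200:360],None,fx=3,fy=3,interpolation=3))
E
```

```text
[ 0.48240849 -0.33787347  0.13235511] 0.15806296940247555 7.013199403882027 [-5.25543362 -2.65681685  5.52758224]
```

View pics/s3.png

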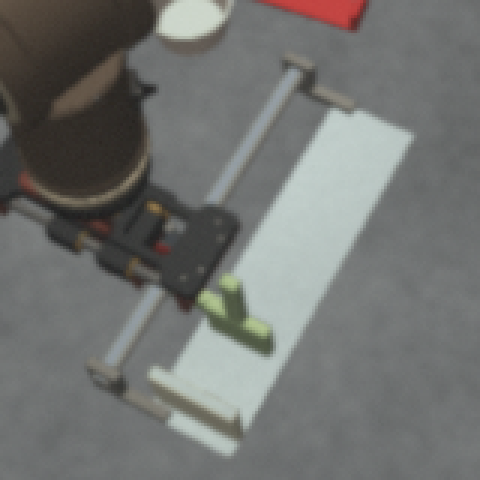

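Lever is up with the fence unmoved. I release it and go to the fence upright.

Emit:
drive_tool(deltas=[[0,0,0,0,0,0,50],[0,0,0,0,0,0,50],[0,0,0,0,0,-0.03,50],[0,0,0,0,0,-0.06,50],[0,0,0,0,0,-0.09,50]])

```text
time_s: 10.53
eef_pos: [0.484, -0.3325, 0.2237]
ee_rot: [-0.0, 0.725, 0.689, 0.001]
ft_force: [-0.2, -0.4, -0.3]
gripper_width: 0.482
grasp_force: 0.0
```

Emit:
drive_tool(deltas=[[0,0,0,0.012,0.038,0,50],[0,0,0,0.023,0.076,0,50],[0,0,0,0.023,0.076,0.03,50],[0,0,0,0.023,0.076,0.03,50],[0,0,0,0.023,0.076,0.03,50]])

```text
time_s: 10.95
eef_pos: [0.56, -0.3134, 0.1914]
ee_rot: [-0.001, 0.725, 0.689, -0.0]
ft_force: [0.3, -1.1, 1.3]
gripper_width: 0.498
grasp_force: 0.0
```

```bash
python3 - <<'E'
from h import *
S=grab('scene');D=grab('side');W=grab('wrist','wr3')
plan(((.5594,-.319,.107),87.1))
im=W['img'].astype(int);g=((im[...,1]-im[...,2]>30)&(im[...,1]>im[...,0])).astype(np.uint8)
n,l,st,c=cv2.connectedComponentsWithStats(g)
for i in range(1,n):
    if st[i,4]>100: print(st[i],c[i])
E
```

```text
now [ 0.5603 -0.3151  0.194 ] 87.0 g 0.499 t 11.1
[0, 0, -0.1, -0.004, -0.001, 0.087]
[ 254  182   99   57 2347] [306.77545803 202.32594802]
[230 185  13  13 113] [235.84070796 192.36283186]
```

View pics/wr3.png

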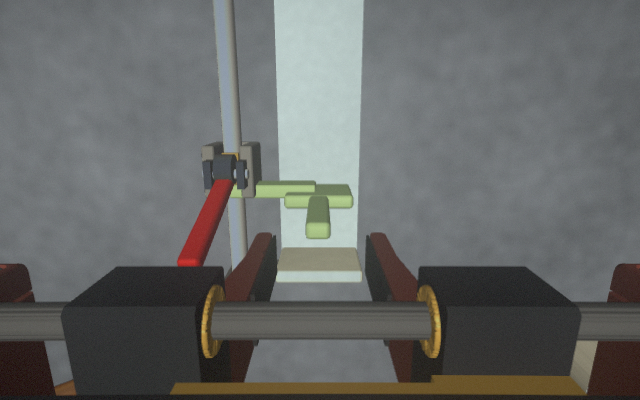

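The lever is fully up, its tip at (190,262). The upright's top is at (318,228), centred between the fingers, and the end stop's top spans rows 248 to 280.

```bash
python3 - <<'E'
from h import *
f=grab('wrist')
print('upr top',onz(f,(318,229),.135))
for uv in((280,249),(358,249),(279,280),(360,280)):print('stop',onz(f,uv,.063))
for uv in((286,197),(351,197)):print('fence plate top',onz(f,uv,.062))
E
```

```text
upr top [ 0.5576728  -0.31982205  0.135     ]
stop [ 0.52221508 -0.36117909  0.063     ]
stop [ 0.58923303 -0.36479949  0.063     ]
stop [ 0.51893041 -0.39030548  0.063     ]
stop [ 0.59020642 -0.39416595  0.063     ]
fence plate top [ 0.53086148 -0.31572657  0.062     ]
fence plate top [ 0.58475092 -0.31862494  0.062     ]
```

Emit:
drive_tool(deltas=[[0,0,0,-0.004,-0.001,0.03,50],[0,0,0,-0.004,-0.001,0.06,50],[0,0,0,-0.004,-0.001,0.087,50],[0,0,0,-0.004,-0.001,0.087,50]])

```text
time_s: 11.48
eef_pos: [0.556, -0.3181, 0.1015]
ee_rot: [-0.003, 0.726, 0.688, -0.001]
ft_force: [-1.0, -0.3, -0.7]
gripper_width: 0.499
grasp_force: 0.0
```

Emit:
drive_tool(deltas=[[0,0,0,0,0,0,0],[0,0,0,0,0,0,0],[0,0,0,0,0,0,0],[0,0,0,0,0,0,0],[0,0,0,0,0,0,0]], squeeze=20)

```text
time_s: 11.9
eef_pos: [0.5583, -0.3189, 0.1074]
ee_rot: [-0.0, 0.725, 0.688, -0.001]
ft_force: [-5.0, 1.2, 5.2]
gripper_width: 0.184
grasp_force: 20.0
```

Emit:
drive_tool(deltas=[[0,0,0,0.013,0,0,0],[0,0,0,0.026,0,0,0],[0,0,0,0.039,0,0,0],[0,0,0,0.052,0,0,0],[0,0,0,0.065,0,0,0]])

```text
time_s: 12.32
eef_pos: [0.5616, -0.2553, 0.1073]
ee_rot: [0.001, 0.726, 0.688, -0.001]
ft_force: [-6.7, -3.0, 6.1]
gripper_width: 0.185
grasp_force: 20.0
```

Emit:
drive_tool(deltas=[[0,0,0,0.013,0,0,0],[0,0,0,0.026,0,0,0],[0,0,0,0.039,0,0,0],[0,0,0,0.052,0,0,0],[0,0,0,0.065,0,0,0]])

```text
time_s: 12.73
eef_pos: [0.565, -0.1902, 0.1073]
ee_rot: [0.001, 0.726, 0.688, -0.001]
ft_force: [-7.0, -3.4, 7.3]
gripper_width: 0.178
grasp_force: 20.0
```

Emit:
drive_tool(deltas=[[0,0,0,0.013,0,0,0],[0,0,0,0.026,0,0,0],[0,0,0,0.039,0,0,0],[0,0,0,0.052,0,0,0],[0,0,0,0.06,0,0,0]])

```text
time_s: 13.15
eef_pos: [0.5682, -0.1288, 0.1073]
ee_rot: [0.0, 0.725, 0.688, -0.001]
ft_force: [-6.8, -3.2, 10.0]
gripper_width: 0.177
grasp_force: 20.0
```

```bash
python3 - <<'E'
from h import *
s,p,r=pose();print(p,r.as_matrix()[:,0],s['gripper_width'],s['ft_force'])
f=grab('side')
cv2.imwrite('pics/s4.png',cv2.cvtColor(cv2.resize(f['img'][200:360,200:360],None,fx=3,fy=3,interpolation=3),cv2.COLOR_RGB2BGR))
E
```

```text
[ 0.56821733 -0.12876438  0.10726016] [ 0.05216861  0.99863616 -0.00206397] 0.17696276746418155 [-6.76027849 -3.23439841 10.02246664]
```

Emit:
drive_tool(deltas=[[0,0,0,0,0,0,60],[0,0,0,0,0,0,60],[0,0,0,0,0,-0.03,60],[0,0,0,0,0,-0.07,80],[0,0,0,0,0,-0.11,100]])

```text
time_s: 13.62
eef_pos: [0.5686, -0.1288, 0.2166]
ee_rot: [-0.001, 0.725, 0.688, -0.0]
ft_force: [1.7, -0.7, 0.7]
gripper_width: 0.52
grasp_force: 0.0
```

Emit:
drive_tool(deltas=[[0,0,0,0.03,-0.02,-0.03,100],[0,0,0,0.06,-0.06,-0.05,100],[0,0,0,0.09,-0.09,-0.07,100],[0,0,0,0.1,-0.12,-0.08,100],[0,0,0,0.1,-0.12,-0.08,100]])

```text
time_s: 14.03
eef_pos: [0.4521, -0.0191, 0.2984]
ee_rot: [0.001, 0.724, 0.69, 0.001]
ft_force: [-0.6, 0.4, -0.5]
gripper_width: 0.898
grasp_force: 0.0
```

```bash
python3 - <<'E'
from h import *
s,p,r=pose();print(p)
S=grab('scene','sc5');D=grab('side','sd5');W=grab('wrist','wr5')
a=cv2.imread('pics/sc5.png');b=cv2.imread('pics/sd5.png');w=cv2.imread('pics/wr5.png')
C=np.zeros((600,800,3),np.uint8);C[:400,:400]=a[60:360,120:420][:300,:300].repeat(1,0) if 0 else cv2.resize(a[60:360,120:420],(400,400));C[:400,400:]=cv2.resize(b[60:360,200:500],(400,400));C[400:,:320]=cv2.resize(w,(320,200))
cv2.imwrite('pics/c5.png',C)
E
```

```text
[ 0.45212463 -0.01913914  0.29839399]
```

View pics/c5.png

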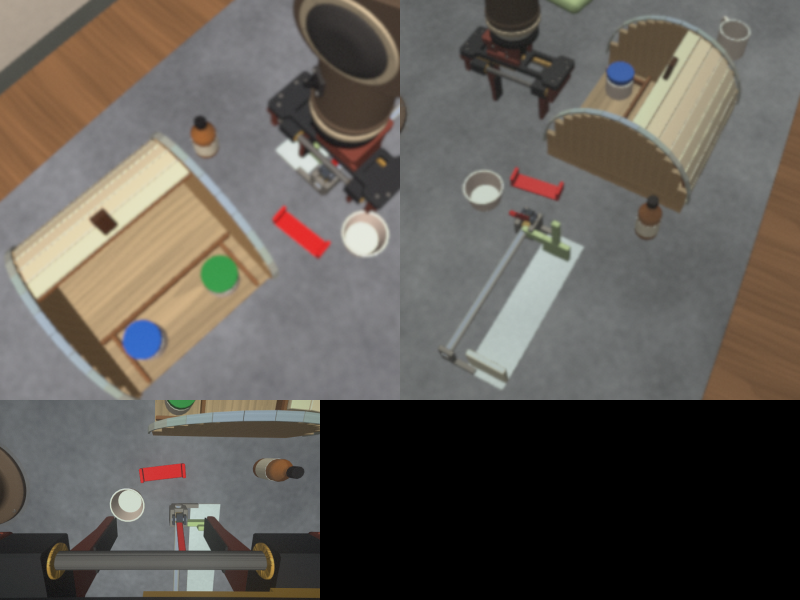

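Two jars are there, blue and green. The fence is drawn back, the lever is up and the shutter stays open.

```bash
cat >> h.py <<'E'
def lids(f,z):
    h=cv2.cvtColor(f['img'],cv2.COLOR_RGB2HSV);o={}
    for n,(a,b) in dict(blue=(105,125),green=(55,80),yellow=(22,32)).items():
        m=cv2.inRange(h,(a,130,60),(b,255,255));k,l,st,c=cv2.connectedComponentsWithStats(m)
        for i in range(1,k):
            if st[i,4]>150: o.setdefault(n,[]).append((st[i].tolist(),onz(f,c[i],z).round(4).tolist()))
    return o
E
python3 - <<'E'
from h import *
S=grab('scene');D=grab('side')
print(lids(S,.074));print(lids(D,.074))
# clip of bin axes
plan(((.49,.15,.26),87.1),((.50,.20,.20),87.1))
E
```

```text
{'blue': [([212, 301, 29, 28, 628], [0.5179, 0.3267, 0.074])], 'green': [([272, 253, 26, 26, 517], [0.504, 0.1647, 0.074])]}
{'blue': [([356, 107, 19, 15, 233], [0.5203, 0.322, 0.074])]}
now [ 0.4553 -0.0237  0.2954] 86.9 g 1.003 t 14.3
[0, 0, -0.2, 0.175, 0.025, 0.035]
[0, 0, 0.0, 0.051, 0.008, 0.06]
```

Emit:
drive_tool(deltas=[[0,0,0,0.035,0.015,0.01,100],[0,0,0,0.07,0.03,0.02,100],[0,0,0,0.105,0.05,0.03,100],[0,0,0,0.11,0.05,0.035,100],[0,0,0,0.11,0.05,0.035,100]])

```text
time_s: 14.7
eef_pos: [0.5105, 0.0865, 0.2578]
ee_rot: [-0.002, 0.724, 0.69, -0.001]
ft_force: [-0.1, -0.3, -0.3]
gripper_width: 0.997
grasp_force: 0.0
```

```bash
python3 - <<'E'
from h import *
S=grab('scene');D=grab('side');W=grab('wrist','wr6')
for f in (S,D,W): print(lids(f,.074))
plan(((.506,.165,.20),87.1),((.506,.165,.05),87.1))
E
```

```text
{'blue': [([213, 301, 28, 28, 627], [0.5179, 0.3267, 0.074])], 'green': [([272, 253, 26, 25, 517], [0.5039, 0.1646, 0.074])]}
{}
{'green': [([277, 62, 68, 70, 3655], [0.5039, 0.1633, 0.074])]}
now [0.5103 0.0829 0.26  ] 86.9 g 1.0 t 14.8
[0, 0, -0.2, 0.082, -0.009, 0.06]
[0, 0, 0.0, -0.0, 0.0, 0.15]
```

View pics/wr6.png

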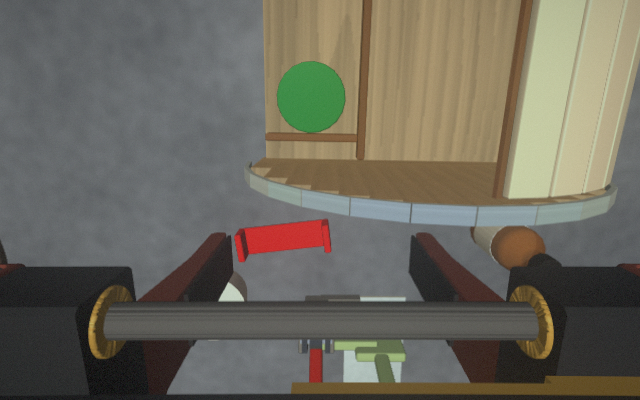

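The green lid is at (311,97), which gives (0.504, 0.1635).

Emit:
drive_tool(deltas=[[0,0,0,0.04,-0.005,0.02,100],[0,0,0,0.08,-0.01,0.04,100],[0,0,0,0.081,-0.011,0.06,100],[0,0,0,0.081,-0.011,0.08,100],[0,0,0,0.081,-0.011,0.08,100]])

```text
time_s: 15.27
eef_pos: [0.5017, 0.1641, 0.1777]
ee_rot: [-0.001, 0.725, 0.688, -0.002]
ft_force: [-0.8, -0.7, -0.0]
gripper_width: 1.0
grasp_force: 0.0
```

```bash
python3 - <<'E'
from h import *
plan(((.504,.164,.05),87.1))
E
```

```text
now [0.5017 0.1641 0.1777] 87.0 g 1.0 t 15.3
[0, 0, -0.1, -0.0, 0.002, 0.128]
```

Emit:
drive_tool(deltas=[[0,0,0,0,0.002,0.026,100],[0,0,0,0,0.002,0.052,100],[0,0,0,0,0.002,0.078,100],[0,0,0,0,0.002,0.104,100],[0,0,0,0,0.002,0.128,100]])

```text
time_s: 15.68
eef_pos: [0.5068, 0.1637, 0.0529]
ee_rot: [0.001, 0.726, 0.687, 0.0]
ft_force: [1.0, 0.3, -0.5]
gripper_width: 0.997
grasp_force: 0.0
```

Emit:
drive_tool(deltas=[[0,0,0,0,0,0,0],[0,0,0,0,0,0,0],[0,0,0,0,0,0,0],[0,0,0,0,0,0,0],[0,0,0,0,0,0,0]], squeeze=25)

```text
time_s: 16.1
eef_pos: [0.5067, 0.166, 0.0547]
ee_rot: [0.001, 0.726, 0.688, 0.001]
ft_force: [-1.1, -1.8, 8.0]
gripper_width: 0.724
grasp_force: 25.0
```

Emit:
drive_tool(deltas=[[0,0,0,0,0,-0.02,0],[0,0,0,0,0,-0.045,0],[0,0,0,0,0,-0.07,0],[0,0,0,0,0,-0.1,0],[0,0,0,0,0,-0.13,0]])

```text
time_s: 16.52
eef_pos: [0.505, 0.166, 0.1847]
ee_rot: [0.0, 0.725, 0.689, 0.0]
ft_force: [0.8, 0.7, -1.3]
gripper_width: 0.724
grasp_force: 25.0
```

Emit:
drive_tool(deltas=[[0,0,0,0,0,-0.02,0],[0,0,0,0,0,-0.045,0],[0,0,0,0,0,-0.07,0],[0,0,0,0,0,-0.09,0],[0,0,0,0,0,-0.1,0]])

```text
time_s: 16.93
eef_pos: [0.506, 0.1666, 0.2862]
ee_rot: [0.001, 0.725, 0.689, 0.002]
ft_force: [0.5, 0.2, -1.5]
gripper_width: 0.726
grasp_force: 25.0
```

```bash
python3 - <<'E'
from h import *
plan(((.55,-.22,.29),87.1))
E
```

```text
now [0.506  0.1666 0.2862] 87.0 g 0.726 t 16.9
[0, 0, -0.0, -0.128, 0.021, -0.001]
[0, 0, -0.0, -0.128, 0.022, -0.002]
[0, 0, -0.1, -0.128, 0.021, -0.001]
```

```bash
python3 - <<'E'
from h import *
import pickle
S=grab('scene','sc7');D=grab('side','sd7');pickle.dump((S,D),open('f7.pkl','wb'))
a=cv2.imread('pics/sc7.png');b=cv2.imread('pics/sd7.png')
C=np.zeros((480,800,3),np.uint8);C[:400,:400]=cv2.resize(a[80:160,370:450],(400,400),interpolation=3);C[:400,400:]=cv2.resize(b[290:370,210:290],(400,400),interpolation=3)
cv2.imwrite('pics/c7.png',C)
E
```

```text
(no output)
```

View pics/c7.png

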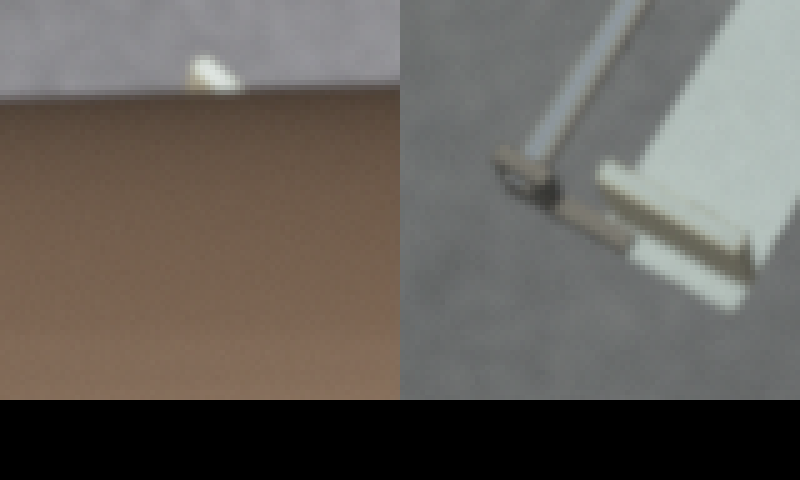

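```bash
python3 - <<'E'
from h import *
import pickle
S,D=pickle.load(open('f7.pkl','rb'))
def rk(p): 
    d=np.array(p[:2])-[.5594,-.319]; y=np.array([.05,.99875]);x=np.array([.99875,-.05]); return (1000*np.array([d@x,d@y])).round(1)
for n,uv in dict(frontL=(252,322.6),frontR=(279.6,336.4),backL=(250,326.6),backR=(278.4,340)).items(): print('side',n,onz(D,uv,.063).round(4),rk(onz(D,uv,.063)))
for n,uv in dict(frontL=(409.2,95.5),frontR=(429.5,112),backL=(410.5,92),backR=(431.7,108.7)).items(): print('scene',n,rk(onz(S,uv,.063)))
E
```

```text
side frontL [ 0.5222 -0.3849  0.063 ] [-33.9 -67.6]
side frontR [ 0.5952 -0.387   0.063 ] [ 39.1 -66.1]
side backL [ 0.5226 -0.3953  0.063 ] [-32.9 -78. ]
side backR [ 0.5965 -0.3956  0.063 ] [ 40.9 -74.7]
scene frontL [ 28.5 -58.1]
scene frontR [-41.9 -59.2]
scene backL [ 33.4 -69. ]
scene backR [-39.3 -71.2]
```

Emit:
drive_tool(deltas=[[0,0,0,-0.03,0.005,0,0],[0,0,0,-0.06,0.01,0,0],[0,0,0,-0.09,0.016,0,0],[0,0,0,-0.125,0.021,0,0],[0,0,0,-0.16,0.024,0,0]])

```text
time_s: 17.45
eef_pos: [0.5203, 0.0036, 0.2811]
ee_rot: [-0.001, 0.725, 0.689, -0.001]
ft_force: [0.5, 0.4, -1.3]
gripper_width: 0.726
grasp_force: 25.0
```

Emit:
drive_tool(deltas=[[0,0,0,-0.035,0.01,0,0],[0,0,0,-0.07,0.02,0,0],[0,0,0,-0.105,0.03,0,0],[0,0,0,-0.14,0.04,0,0],[0,0,0,-0.17,0.046,0,0]])

```text
time_s: 17.87
eef_pos: [0.5576, -0.1699, 0.2807]
ee_rot: [-0.001, 0.726, 0.688, -0.001]
ft_force: [0.3, -0.1, -1.2]
gripper_width: 0.726
grasp_force: 25.0
```

```bash
python3 - <<'E'
from h import *
plan(((.558,-.343,.286),87.1),((.558,-.343,.0535),87.1,.13))
E
```

```text
now [ 0.5576 -0.1699  0.2807] 87.0 g 0.726 t 17.9
[0, 0, -0.1, -0.173, 0.01, -0.005]
[0, 0, -0.0, 0.0, -0.0, 0.116]
[0, 0, -0.0, 0.0, -0.0, 0.116]
```

Emit:
drive_tool(deltas=[[0,0,0,-0.035,0.002,0,0],[0,0,0,-0.07,0.004,0,0],[0,0,0,-0.105,0.006,0,0],[0,0,0,-0.145,0.008,0,0],[0,0,0,-0.173,0.01,0,0]])

```text
time_s: 18.28
eef_pos: [0.5573, -0.3443, 0.2804]
ee_rot: [-0.001, 0.726, 0.688, -0.001]
ft_force: [0.0, 0.2, -1.6]
gripper_width: 0.728
grasp_force: 25.0
```

Emit:
drive_tool(deltas=[[0,0,0,0,0,0.03,0],[0,0,0,0,0,0.06,0],[0,0,0,0,0,0.09,0],[0,0,0,0,0,0.12,0],[0,0,0,0,0,0.14,0]])

```text
time_s: 18.7
eef_pos: [0.5568, -0.3394, 0.1376]
ee_rot: [-0.003, 0.725, 0.689, -0.001]
ft_force: [0.2, 0.6, -2.2]
gripper_width: 0.727
grasp_force: 25.0
```

Emit:
drive_tool(deltas=[[0,0,0,0,0,0.02,0],[0,0,0,0,0,0.04,0],[0,0,0,0,0,0.055,0],[0,0,0,0,0,0.065,0],[0,0,0,0,0,0.065,0]])

```text
time_s: 19.12
eef_pos: [0.557, -0.3392, 0.0739]
ee_rot: [-0.003, 0.725, 0.689, -0.001]
ft_force: [-0.8, -0.2, -1.9]
gripper_width: 0.723
grasp_force: 25.0
```

```bash
python3 - <<'E'
from h import *
plan(((.558,-.343,.0525),87.1))
print(pose()[0]['ft_force'])
D=grab('side','sd8');print(lids(D,.095))
b=cv2.imread('pics/sd8.png');cv2.imwrite('pics/c8.png',cv2.resize(b[200:370,190:350],None,fx=3,fy=3,interpolation=3))
E
```

```text
now [ 0.557  -0.3392  0.0739] 87.0 g 0.723 t 19.1
[0, 0, -0.1, -0.004, 0.001, 0.021]
[-0.78150217 -0.15365802 -1.91784754]
{'blue': [([356, 107, 19, 15, 230], [0.5263, 0.3028, 0.095])]}
```

View pics/c8.png

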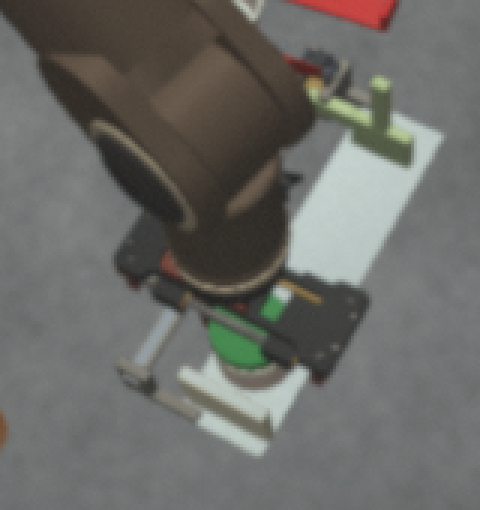

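The side view shows the green jar just in front of the stop, still in the air and clear of everything.

Emit:
drive_tool(deltas=[[0,0,0,0,0.001,0.01,0],[0,0,0,0,0.001,0.018,0],[0,0,0,0,0.001,0.022,0],[0,0,0,0,0.001,0.022,0]])

```text
time_s: 19.5
eef_pos: [0.5595, -0.3402, 0.0546]
ee_rot: [-0.001, 0.725, 0.689, -0.0]
ft_force: [-0.3, -0.6, -0.8]
gripper_width: 0.724
grasp_force: 25.0
```

Emit:
drive_tool(deltas=[[0,0,0,-0.002,0,0,0],[0,0,0,-0.004,0,0,0],[0,0,0,-0.005,0,0,0]])

```text
time_s: 19.75
eef_pos: [0.56, -0.3462, 0.0562]
ee_rot: [0.001, 0.725, 0.688, -0.0]
ft_force: [-0.6, 0.5, -1.6]
gripper_width: 0.723
grasp_force: 25.0
```

Emit:
drive_tool(deltas=[[0,0,0,-0.002,0,0,0],[0,0,0,-0.003,0,0,0]])

```text
time_s: 19.92
eef_pos: [0.5598, -0.349, 0.056]
ee_rot: [0.0, 0.725, 0.688, -0.0]
ft_force: [-0.4, 0.1, -1.8]
gripper_width: 0.722
grasp_force: 25.0
```

Emit:
drive_tool(deltas=[[0,0,0,-0.001,-0.001,0.002,0],[0,0,0,-0.003,-0.002,0.003,0],[0,0,0,-0.003,-0.002,0.003,0]])

```text
time_s: 20.17
eef_pos: [0.5583, -0.3493, 0.0525]
ee_rot: [-0.001, 0.725, 0.689, 0.001]
ft_force: [1.6, 4.6, -0.3]
gripper_width: 0.725
grasp_force: 25.0
```

Emit:
drive_tool(deltas=[[0,0,0,-0.002,0,0,0],[0,0,0,-0.003,0,0,0],[0,0,0,-0.003,0,0,0]])

```text
time_s: 20.42
eef_pos: [0.5583, -0.3493, 0.0526]
ee_rot: [-0.002, 0.724, 0.69, 0.002]
ft_force: [0.0, 11.2, 3.8]
gripper_width: 0.723
grasp_force: 25.0
```

Emit:
drive_tool(deltas=[[0,0,0,-0.001,0,0,0],[0,0,0,-0.002,0,0,0],[0,0,0,-0.002,0,0,0]])

```text
time_s: 20.67
eef_pos: [0.5583, -0.3494, 0.0526]
ee_rot: [-0.003, 0.724, 0.69, 0.002]
ft_force: [-1.1, 15.8, 6.2]
gripper_width: 0.725
grasp_force: 25.0
```

Emit:
drive_tool(deltas=[[0,0,0,0.004,0,0,0],[0,0,0,0.005,0,0.002,0],[0,0,0,0.005,0,0.003,0],[0,0,0,0.005,0,0.004,0],[0,0,0,0.005,0,0.004,0]])

```text
time_s: 21.08
eef_pos: [0.5581, -0.3493, 0.0498]
ee_rot: [-0.001, 0.725, 0.689, 0.001]
ft_force: [-2.8, 9.2, 11.1]
gripper_width: 0.729
grasp_force: 25.0
```

Emit:
drive_tool(deltas=[[0,0,0,0,0,0,80],[0,0,0,0,0,0,100],[0,0,0,0,0,0,100],[0,0,0,0,0,0,100],[0,0,0,0,0,-0.02,100]])

```text
time_s: 21.5
eef_pos: [0.555, -0.351, 0.065]
ee_rot: [-0.003, 0.725, 0.688, -0.001]
ft_force: [-0.2, 0.6, -0.7]
gripper_width: 1.0
grasp_force: 0.0
```

Emit:
drive_tool(deltas=[[0,0,0,0,0,-0.03,100],[0,0,0,0,0,-0.07,100],[0,0,0,0,0,-0.11,100],[0,0,0,0,0,-0.15,100],[0,0,0,0,0,-0.18,100]])

```text
time_s: 21.92
eef_pos: [0.5579, -0.3521, 0.2523]
ee_rot: [0.002, 0.725, 0.688, 0.0]
ft_force: [0.5, -0.4, 0.1]
gripper_width: 1.005
grasp_force: 0.0
```

```bash
python3 - <<'E'
from h import *
plan(((.54,-.02,.29),87.1),((.53,.25,.27),87.1))
S=grab('scene');D=grab('side');print(lids(S,.074)); print(lids(D,.069))
E
```

```text
now [ 0.5579 -0.3521  0.2523] 87.0 g 1.005 t 21.9
[0, 0, -0.1, 0.165, -0.018, -0.019]
[0, 0, -0.0, 0.166, -0.017, -0.019]
[0, 0, -0.0, 0.134, -0.012, 0.01]
[0, 0, -0.0, 0.135, -0.012, 0.01]
{'blue': [([212, 301, 29, 28, 627], [0.5179, 0.3267, 0.074])], 'green': [([400, 98, 22, 20, 341], [0.5564, -0.3437, 0.074])]}
{'blue': [([356, 107, 19, 15, 232], [0.5189, 0.3267, 0.069])]}
```

Emit:
drive_tool(deltas=[[0,0,0,0.165,-0.018,-0.019,100],[0,0,0,0.165,-0.018,-0.019,100],[0,0,0,0.165,-0.018,-0.019,100],[0,0,0,0.165,-0.018,-0.019,100]])

```text
time_s: 22.35
eef_pos: [0.5474, -0.1849, 0.2669]
ee_rot: [-0.0, 0.726, 0.688, -0.0]
ft_force: [1.1, 0.1, 0.6]
gripper_width: 1.001
grasp_force: 0.0
```

Emit:
drive_tool(deltas=[[0,0,0,0.166,-0.017,-0.019,100],[0,0,0,0.166,-0.017,-0.019,100],[0,0,0,0.166,-0.017,-0.019,100],[0,0,0,0.166,-0.017,-0.019,100]])

```text
time_s: 22.68
eef_pos: [0.5392, -0.0194, 0.2861]
ee_rot: [0.0, 0.726, 0.688, -0.0]
ft_force: [0.6, 0.2, -0.2]
gripper_width: 0.995
grasp_force: 0.0
```

Emit:
drive_tool(deltas=[[0,0,0,0.134,-0.02,0.01,100],[0,0,0,0.134,-0.02,0.01,100],[0,0,0,0.134,-0.02,0.01,100],[0,0,0,0.134,-0.02,0.01,100]])

```text
time_s: 23.02
eef_pos: [0.525, 0.1212, 0.2759]
ee_rot: [-0.001, 0.723, 0.691, 0.001]
ft_force: [0.1, -0.2, 0.5]
gripper_width: 1.002
grasp_force: 0.0
```

Emit:
drive_tool(deltas=[[0,0,0,0.13,-0.015,0.01,100],[0,0,0,0.13,-0.015,0.01,100],[0,0,0,0.13,-0.015,0.01,100],[0,0,0,0.13,-0.015,0.01,100],[0,0,0,0.13,-0.015,0.01,100]])

```text
time_s: 23.43
eef_pos: [0.5174, 0.2478, 0.2654]
ee_rot: [-0.001, 0.723, 0.69, -0.0]
ft_force: [-0.1, -0.3, -0.3]
gripper_width: 1.001
grasp_force: 0.0
```

```bash
python3 - <<'E'
from h import *
W=grab('wrist');o=lids(W,.074);print(o);S=grab('scene');D=grab('side');print(lids(S,.074),lids(D,.069))
b=o['blue'][0][1]
plan(((b[0],b[1]+.002,.19),87.1),((b[0],b[1]+.002,.052),87.1))
E
```

```text
{'blue': [([286, 64, 67, 70, 3587], [0.5183, 0.326, 0.074])]}
{'blue': [([212, 301, 27, 28, 497], [0.5189, 0.3322, 0.074])], 'green': [([400, 98, 22, 20, 340], [0.5565, -0.3437, 0.074])]} {'blue': [([356, 107, 19, 15, 232], [0.519, 0.3265, 0.069])]}
now [0.5193 0.2427 0.2659] 86.9 g 0.996 t 23.6
[0, 0, -0.2, 0.085, -0.006, 0.076]
[0, 0, -0.0, 0.0, 0.0, 0.138]
```

Emit:
drive_tool(deltas=[[0,0,0,0.04,-0.003,0.01,100],[0,0,0,0.075,-0.006,0.02,100],[0,0,0,0.084,-0.006,0.04,100],[0,0,0,0.084,-0.006,0.06,100],[0,0,0,0.084,-0.006,0.076,100]])

```text
time_s: 24.0
eef_pos: [0.5176, 0.3274, 0.189]
ee_rot: [0.0, 0.726, 0.688, -0.001]
ft_force: [0.8, -0.9, 0.5]
gripper_width: 1.0
grasp_force: 0.0
```

Emit:
drive_tool(deltas=[[0,0,0,0,0,0.026,100],[0,0,0,0,0,0.052,100],[0,0,0,0,0,0.078,100],[0,0,0,0,0,0.104,100],[0,0,0,0,0,0.138,100]])

```text
time_s: 24.42
eef_pos: [0.5194, 0.3267, 0.0526]
ee_rot: [0.001, 0.727, 0.687, 0.001]
ft_force: [1.0, 0.6, -0.1]
gripper_width: 0.999
grasp_force: 0.0
```

Emit:
drive_tool(deltas=[[0,0,0,0,0,0,100],[0,0,0,0,0,0,0],[0,0,0,0,0,0,0],[0,0,0,0,0,0,0],[0,0,0,0,0,0,0]], squeeze=25)

```text
time_s: 24.83
eef_pos: [0.5183, 0.3294, 0.0547]
ee_rot: [0.0, 0.725, 0.688, 0.002]
ft_force: [1.4, 0.4, 1.9]
gripper_width: 0.736
grasp_force: 0.5
```

Emit:
drive_tool(deltas=[[0,0,0,0,0,0,0],[0,0,0,0,0,-0.02,0],[0,0,0,0,0,-0.05,0],[0,0,0,0,0,-0.08,0],[0,0,0,0,0,-0.11,0]])

```text
time_s: 25.25
eef_pos: [0.5165, 0.3289, 0.164]
ee_rot: [-0.0, 0.725, 0.689, -0.0]
ft_force: [0.7, 0.4, -3.3]
gripper_width: 0.722
grasp_force: 25.0
```

Emit:
drive_tool(deltas=[[0,0,0,0,0,-0.03,0],[0,0,0,0,0,-0.06,0],[0,0,0,0,0,-0.09,0],[0,0,0,0,0,-0.12,0],[0,0,0,0,0,-0.12,0]])

```text
time_s: 25.67
eef_pos: [0.5183, 0.331, 0.2896]
ee_rot: [0.001, 0.725, 0.689, 0.005]
ft_force: [1.0, 1.0, -1.9]
gripper_width: 0.726
grasp_force: 25.0
```

```bash
python3 - <<'E'
from h import *
plan(((.54,-.02,.285),87.1),((.5615,-.279,.285),87.1),((.5615,-.279,.053),87.1,.12))
S=grab('scene');D=grab('side');print(lids(S,.069), lids(D,.069))
E
```

```text
now [0.5183 0.331  0.2896] 87.0 g 0.726 t 25.7
[0, 0, -0.0, -0.175, 0.02, 0.002]
[0, 0, -0.1, -0.174, 0.02, 0.003]
[0, 0, 0.0, -0.129, 0.017, -0.0]
[0, 0, 0.0, -0.129, 0.017, -0.0]
[0, 0, 0.0, 0.0, 0.0, 0.116]
[0, 0, 0.0, 0.0, 0.0, 0.116]
{'green': [([400, 98, 22, 20, 341], [0.5576, -0.3469, 0.069])]} {'blue': [([360, 46, 22, 17, 296], [0.432, 0.6012, 0.069])]}
```

Emit:
drive_tool(deltas=[[0,0,0,-0.035,0.004,0,0],[0,0,0,-0.07,0.008,0,0],[0,0,0,-0.105,0.012,0,0],[0,0,0,-0.14,0.016,0,0],[0,0,0,-0.175,0.02,0,0]])

```text
time_s: 26.18
eef_pos: [0.5267, 0.1511, 0.2806]
ee_rot: [-0.001, 0.725, 0.689, -0.001]
ft_force: [0.4, 0.0, -2.6]
gripper_width: 0.728
grasp_force: 25.0
```

Emit:
drive_tool(deltas=[[0,0,0,-0.035,0.004,0,0],[0,0,0,-0.07,0.008,0,0],[0,0,0,-0.105,0.012,0,0],[0,0,0,-0.14,0.016,0,0],[0,0,0,-0.175,0.02,0,0]])

```text
time_s: 26.6
eef_pos: [0.5375, -0.0245, 0.2808]
ee_rot: [-0.001, 0.725, 0.689, -0.001]
ft_force: [1.3, 0.2, -2.2]
gripper_width: 0.722
grasp_force: 25.0
```

Emit:
drive_tool(deltas=[[0,0,0,-0.03,0.003,0,0],[0,0,0,-0.06,0.007,0,0],[0,0,0,-0.09,0.01,0,0],[0,0,0,-0.12,0.014,0,0],[0,0,0,-0.129,0.016,0,0]])

```text
time_s: 27.02
eef_pos: [0.5464, -0.1582, 0.2803]
ee_rot: [-0.001, 0.727, 0.686, -0.002]
ft_force: [-0.1, -0.3, -2.5]
gripper_width: 0.724
grasp_force: 25.0
```

Emit:
drive_tool(deltas=[[0,0,0,-0.03,0.003,0,0],[0,0,0,-0.06,0.007,0,0],[0,0,0,-0.09,0.01,0,0],[0,0,0,-0.12,0.014,0,0],[0,0,0,-0.129,0.016,0,0]])

```text
time_s: 27.43
eef_pos: [0.5553, -0.2874, 0.2801]
ee_rot: [-0.001, 0.727, 0.686, -0.002]
ft_force: [-0.5, -1.1, -3.4]
gripper_width: 0.725
grasp_force: 25.0
```

```bash
python3 - <<'E'
from h import *
S=grab('scene');D=grab('side');print(lids(S,.069), lids(D,.069))
plan(((.560,-.278,.10),87.1),((.560,-.278,.054),87.1,.12))
E
```

```text
{'blue': [([400, 53, 28, 27, 546], [0.6337, -0.456, 0.069])], 'green': [([400, 98, 22, 20, 343], [0.5577, -0.3469, 0.069])]} {'blue': [([259, 243, 27, 22, 350], [0.4818, -0.2136, 0.069])]}
now [ 0.556  -0.2843  0.2802] 86.8 g 0.728 t 27.5
[0, 0, -0.3, 0.006, 0.004, 0.18]
[0, 0, -0.0, 0.0, -0.0, 0.046]
```

Emit:
drive_tool(deltas=[[0,0,0,0.008,0.004,0.03,0],[0,0,0,0.008,0.004,0.06,0],[0,0,0,0.008,0.004,0.09,0],[0,0,0,0.008,0.004,0.12,0],[0,0,0,0.008,0.004,0.15,0]])

```text
time_s: 27.95
eef_pos: [0.5613, -0.2716, 0.1306]
ee_rot: [-0.001, 0.724, 0.689, 0.0]
ft_force: [0.0, -0.2, -3.5]
gripper_width: 0.726
grasp_force: 25.0
```

Emit:
drive_tool(deltas=[[0,0,0,0,0,0.025,0],[0,0,0,0,0,0.045,0],[0,0,0,0,0,0.06,0],[0,0,0,0,0,0.068,0],[0,0,0,0,0,0.072,0]])

```text
time_s: 28.37
eef_pos: [0.5609, -0.272, 0.0587]
ee_rot: [-0.002, 0.725, 0.689, -0.0]
ft_force: [-1.1, 0.4, -2.9]
gripper_width: 0.727
grasp_force: 25.0
```

Emit:
drive_tool(deltas=[[0,0,0,0,0,0.002,0],[0,0,0,0,0,0.002,0],[0,0,0,0,0,0.002,0]])

```text
time_s: 28.62
eef_pos: [0.5623, -0.2741, 0.0594]
ee_rot: [0.001, 0.725, 0.689, 0.0]
ft_force: [0.1, 0.0, -2.7]
gripper_width: 0.725
grasp_force: 25.0
```

Emit:
drive_tool(deltas=[[0,0,0,0,-0.002,0.004,0],[0,0,0,0,-0.002,0.007,0],[0,0,0,0,-0.002,0.007,0]])

```text
time_s: 28.87
eef_pos: [0.5593, -0.2741, 0.0512]
ee_rot: [-0.0, 0.725, 0.688, -0.0]
ft_force: [0.2, -0.0, -2.8]
gripper_width: 0.724
grasp_force: 25.0
```

Emit:
drive_tool(deltas=[[0,0,0,-0.003,0,0,0],[0,0,0,-0.006,0,0,0],[0,0,0,-0.008,0,0,0],[0,0,0,-0.008,0,0,0]])

```text
time_s: 29.2
eef_pos: [0.5592, -0.2831, 0.0515]
ee_rot: [0.0, 0.726, 0.688, -0.0]
ft_force: [-0.9, -0.8, -2.5]
gripper_width: 0.724
grasp_force: 25.0
```

Emit:
drive_tool(deltas=[[0,0,0,-0.002,0,0,0],[0,0,0,-0.004,0,0,0],[0,0,0,-0.004,0,0,0]])

```text
time_s: 29.45
eef_pos: [0.5593, -0.2847, 0.0515]
ee_rot: [-0.001, 0.725, 0.689, 0.001]
ft_force: [-0.0, 4.3, -1.4]
gripper_width: 0.724
grasp_force: 25.0
```

Contact is where I expected it. I lower the last 2 mm and release.

Emit:
drive_tool(deltas=[[0,0,0,0,0,0.001,0],[0,0,0,0,0,0.003,0],[0,0,0,0,0,0.003,0]])

```text
time_s: 29.7
eef_pos: [0.5595, -0.2847, 0.0495]
ee_rot: [-0.0, 0.725, 0.689, 0.0]
ft_force: [-4.0, 5.7, 8.5]
gripper_width: 0.723
grasp_force: 25.0
```

Emit:
drive_tool(deltas=[[0,0,0,0,0,0,80],[0,0,0,0,0,0,100],[0,0,0,0,0,0,100],[0,0,0,0,0,0,100],[0,0,0,0,0,-0.02,100]])

```text
time_s: 30.12
eef_pos: [0.5568, -0.2857, 0.0652]
ee_rot: [-0.003, 0.725, 0.688, -0.001]
ft_force: [0.1, 0.0, 0.4]
gripper_width: 0.999
grasp_force: 0.0
```

Emit:
drive_tool(deltas=[[0,0,0,0,0,-0.03,100],[0,0,0,0,0,-0.07,100],[0,0,0,0,0,-0.11,100],[0,0,0,0,0,-0.15,100],[0,0,0,0,0,-0.18,100]])

```text
time_s: 30.53
eef_pos: [0.5597, -0.2865, 0.2522]
ee_rot: [0.002, 0.725, 0.688, 0.001]
ft_force: [1.3, -1.8, -0.1]
gripper_width: 0.999
grasp_force: 0.0
```

```bash
python3 - <<'E'
from h import *
plan(((.5682,-.1288,.25),87.1),((.5682,-.1288,.1075),87.1))
S=grab('scene');D=grab('side');print(lids(S,.069), lids(D,.069))
E
```

```text
now [ 0.5597 -0.2865  0.2522] 87.0 g 0.999 t 30.5
[0, 0, -0.1, 0.158, 0.0, 0.002]
[0, 0, 0.0, -0.0, 0.0, 0.143]
{'blue': [([383, 112, 24, 22, 409], [0.5591, -0.284, 0.069])], 'green': [([400, 99, 22, 20, 338], [0.5558, -0.3467, 0.069])]} {'blue': [([273, 282, 25, 24, 473], [0.5606, -0.2899, 0.069])]}
```

Emit:
drive_tool(deltas=[[0,0,0,0.035,0,0,70],[0,0,0,0.07,0,0,60],[0,0,0,0.11,0,0,50],[0,0,0,0.15,0,0,50],[0,0,0,0.158,0,0,50]])

```text
time_s: 31.05
eef_pos: [0.5675, -0.1202, 0.2481]
ee_rot: [-0.001, 0.722, 0.691, 0.001]
ft_force: [0.8, 0.3, -0.1]
gripper_width: 0.661
grasp_force: 0.0
```

Emit:
drive_tool(deltas=[[0,0,0,0,0,0.03,50],[0,0,0,0,0,0.06,50],[0,0,0,0,0,0.09,50],[0,0,0,0,0,0.12,50],[0,0,0,0,0,0.143,50]])

```text
time_s: 31.47
eef_pos: [0.5659, -0.1284, 0.1024]
ee_rot: [-0.001, 0.725, 0.689, -0.001]
ft_force: [-0.2, 0.3, -0.0]
gripper_width: 0.502
grasp_force: 0.0
```

Emit:
drive_tool(deltas=[[0,0,0,0,0,0,0],[0,0,0,0,0,0,0],[0,0,0,0,0,0,0],[0,0,0,0,0,0,0],[0,0,0,0,0,0,0]], squeeze=20)

```text
time_s: 31.88
eef_pos: [0.5682, -0.1284, 0.1072]
ee_rot: [0.001, 0.725, 0.688, 0.001]
ft_force: [0.6, -0.6, 1.7]
gripper_width: 0.186
grasp_force: 20.0
```

Emit:
drive_tool(deltas=[[0,0,0,-0.01,0,0,0],[0,0,0,-0.025,0,0,0],[0,0,0,-0.04,0,0,0],[0,0,0,-0.05,0,0,0],[0,0,0,-0.06,0,0,0]])

```text
time_s: 32.3
eef_pos: [0.5651, -0.1882, 0.1072]
ee_rot: [0.001, 0.725, 0.689, 0.001]
ft_force: [-0.6, 3.7, 6.2]
gripper_width: 0.179
grasp_force: 20.0
```

Emit:
drive_tool(deltas=[[0,0,0,-0.015,0,0,0],[0,0,0,-0.03,0,0,0],[0,0,0,-0.04,0,0,0],[0,0,0,-0.045,0,0,0],[0,0,0,-0.045,0,0,0]])

```text
time_s: 32.72
eef_pos: [0.5626, -0.2352, 0.1072]
ee_rot: [0.002, 0.726, 0.688, 0.0]
ft_force: [-0.0, -2.0, 4.5]
gripper_width: 0.18
grasp_force: 20.0
```

```bash
python3 - <<'E'
from h import *
S=grab('scene');D=grab('side');print(lids(S,.069), lids(D,.069)); print(pose()[1],pose()[0]['ft_force'])
E
```

```text
{} {'blue': [([273, 282, 25, 24, 482], [0.5607, -0.2894, 0.069])]}
[ 0.56261015 -0.23513474  0.10715225] [-0.15036872 -3.36436759  6.44296019]
```

Emit:
drive_tool(deltas=[[0,0,0,-0.004,0,0,0],[0,0,0,-0.008,0,0,0],[0,0,0,-0.011,0,0,0],[0,0,0,-0.011,0,0,0]])

```text
time_s: 33.15
eef_pos: [0.5622, -0.2443, 0.1072]
ee_rot: [0.001, 0.725, 0.688, 0.001]
ft_force: [-0.7, -0.3, 6.2]
gripper_width: 0.179
grasp_force: 20.0
```

Emit:
drive_tool(deltas=[[0,0,0,-0.002,0,0,0],[0,0,0,-0.004,0,0,0],[0,0,0,-0.004,0,0,0]])

```text
time_s: 33.4
eef_pos: [0.562, -0.2479, 0.1072]
ee_rot: [0.001, 0.725, 0.689, 0.001]
ft_force: [-0.1, 2.7, 7.8]
gripper_width: 0.175
grasp_force: 20.0
```

Emit:
drive_tool(deltas=[[0,0,0,-0.002,0,0,0],[0,0,0,-0.004,0,0,0],[0,0,0,-0.004,0,0,0]])

```text
time_s: 33.65
eef_pos: [0.5618, -0.25, 0.1071]
ee_rot: [0.0, 0.725, 0.689, 0.001]
ft_force: [-2.1, 5.7, 8.3]
gripper_width: 0.177
grasp_force: 20.0
```

Emit:
drive_tool(deltas=[[0,0,0,-0.001,0,0,0],[0,0,0,-0.003,0,0,0],[0,0,0,-0.003,0,0,0]])

```text
time_s: 33.9
eef_pos: [0.5618, -0.2505, 0.1071]
ee_rot: [-0.001, 0.724, 0.69, 0.002]
ft_force: [-1.6, 11.7, 9.6]
gripper_width: 0.178
grasp_force: 20.0
```

Emit:
drive_tool(deltas=[[0,0,0,-0.001,0,0,0],[0,0,0,-0.003,0,0,0],[0,0,0,-0.003,0,0,0]])

```text
time_s: 34.15
eef_pos: [0.5618, -0.2513, 0.1069]
ee_rot: [-0.002, 0.724, 0.69, 0.003]
ft_force: [-3.3, 17.8, 10.8]
gripper_width: 0.18
grasp_force: 20.0
```

Emit:
drive_tool(deltas=[[0,0,0,-0.001,0,0,0],[0,0,0,-0.002,0,0,0],[0,0,0,-0.002,0,0,0]])

```text
time_s: 34.4
eef_pos: [0.5618, -0.2519, 0.1068]
ee_rot: [-0.003, 0.723, 0.69, 0.003]
ft_force: [-3.4, 19.7, 11.4]
gripper_width: 0.178
grasp_force: 20.0
```

Emit:
drive_tool(deltas=[[0,0,0,0.003,0,0,0],[0,0,0,0.004,0,0,20],[0,0,0,0.004,0,0,45],[0,0,0,0.004,0,0,50],[0,0,0,0.004,0,-0.01,50]])

```text
time_s: 34.82
eef_pos: [0.5593, -0.2566, 0.1141]
ee_rot: [-0.001, 0.726, 0.688, -0.001]
ft_force: [-0.5, -0.2, 0.3]
gripper_width: 0.387
grasp_force: 0.0
```

Emit:
drive_tool(deltas=[[0,0,0,0,0,-0.03,50],[0,0,0,0,0,-0.06,50],[0,0,0,0,0,-0.1,50],[0,0,0,0,0,-0.12,50],[0,0,0,0,0,-0.12,50]])

```text
time_s: 35.23
eef_pos: [0.563, -0.2573, 0.2419]
ee_rot: [0.004, 0.726, 0.688, 0.002]
ft_force: [0.7, -0.0, -0.3]
gripper_width: 0.494
grasp_force: 0.0
```

```bash
python3 - <<'E'
from h import *
S=grab('scene');D=grab('side');W=grab('wrist','wr9');print(lids(S,.069), lids(D,.069),lids(W,.069))
plan(((.4855,-.2695,.225),87.1),((.4855,-.2695,.1325),87.1))
E
```

```text
{'blue': [([389, 112, 18, 22, 296], [0.5532, -0.288, 0.069])], 'green': [([400, 99, 22, 20, 322], [0.5544, -0.3462, 0.069])]} {'blue': [([273, 281, 25, 25, 483], [0.5608, -0.2893, 0.069])]} {'blue': [([288, 186, 65, 63, 2887], [0.5579, -0.2897, 0.069])], 'green': [([290, 249, 62, 52, 2638], [0.5548, -0.349, 0.069])]}
now [ 0.5601 -0.2565  0.2353] 87.0 g 0.499 t 35.4
[0, 0, -0.1, -0.017, -0.074, 0.01]
[0, 0, -0.0, 0.0, 0.0, 0.093]
```

View pics/wr9.png

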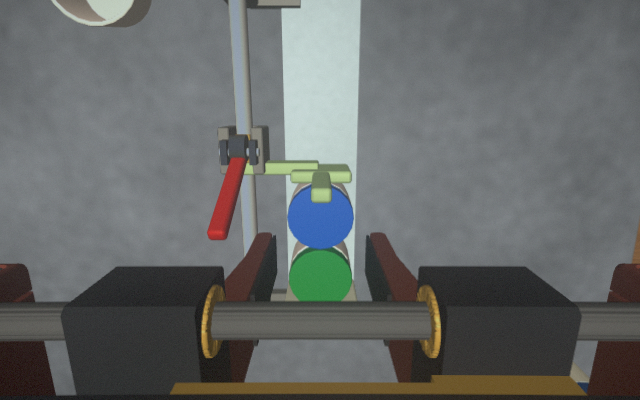

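The row is snug between the stop and the fence, and the lever is up with its end at (217,235). By my count that was picture 15, one over the limit of 14. I'll view no more and use numbers only.

```bash
python3 - <<'E'
from h import *
f=grab('wrist');print(onz(f,(217,235),.151),onz(f,(321,190),.135))
L=.089;P=lambda a:np.array([np.cos(a),np.sin(a)])*L
a0=2.09
for c in range(4): print([(P(a0-.1*(5*c+k))-P(a0-.5*c)).round(3).tolist() for k in range(1,6)])
E
```

```text
[ 0.4848252  -0.27056373  0.151     ] [ 0.56011956 -0.24541314  0.135     ]
[[0.008, 0.004], [0.016, 0.007], [0.025, 0.01], [0.034, 0.011], [0.042, 0.012]]
[[0.009, -0.0], [0.018, -0.001], [0.026, -0.003], [0.035, -0.006], [0.043, -0.01]]
[[0.008, -0.005], [0.015, -0.01], [0.021, -0.016], [0.027, -0.022], [0.033, -0.029]]
[[0.005, -0.008], [0.008, -0.016], [0.011, -0.024], [0.013, -0.033], [0.015, -0.042]]
```

Emit:
drive_tool(deltas=[[0,0,0,-0.008,-0.04,0.005,50],[0,0,0,-0.017,-0.075,0.01,50],[0,0,0,-0.017,-0.075,0.01,50],[0,0,0,-0.017,-0.075,0.01,50]])

```text
time_s: 35.77
eef_pos: [0.4823, -0.27, 0.224]
ee_rot: [-0.001, 0.726, 0.687, -0.001]
ft_force: [0.2, -0.7, -0.7]
gripper_width: 0.497
grasp_force: 0.0
```

Emit:
drive_tool(deltas=[[0,0,0,0.003,0.002,0.03,50],[0,0,0,0.003,0.002,0.06,50],[0,0,0,0.003,0.002,0.091,50],[0,0,0,0.003,0.002,0.091,50]])

```text
time_s: 36.1
eef_pos: [0.4846, -0.2643, 0.1287]
ee_rot: [-0.004, 0.725, 0.689, -0.001]
ft_force: [-0.4, -0.1, -0.6]
gripper_width: 0.501
grasp_force: 0.0
```

Emit:
drive_tool(deltas=[[0,0,0,0,0,0,0],[0,0,0,0,0,0,0],[0,0,0,0,0,0,0],[0,0,0,0,0,0,0],[0,0,0,0,0,0,0]], squeeze=6)

```text
time_s: 36.52
eef_pos: [0.4865, -0.2667, 0.1357]
ee_rot: [0.0, 0.725, 0.688, -0.001]
ft_force: [-11.5, 0.8, 7.8]
gripper_width: 0.16
grasp_force: 5.5
```

Emit:
drive_tool(deltas=[[0,0,0,0,-0.002,0.003,0],[0,0,0,0,-0.002,0.003,0],[0,0,0,0,-0.002,0.003,0]])

```text
time_s: 36.77
eef_pos: [0.4858, -0.267, 0.1331]
ee_rot: [0.002, 0.725, 0.688, 0.0]
ft_force: [-0.6, -1.2, 5.3]
gripper_width: 0.16
grasp_force: 6.0
```

Emit:
drive_tool(deltas=[[0,0,0,0.008,0,-0.004,0],[0,0,0,0.016,0,-0.007,0],[0,0,0,0.024,0,-0.01,0],[0,0,0,0.032,0,-0.011,0],[0,0,0,0.041,0,-0.012,0]])

```text
time_s: 37.18
eef_pos: [0.4879, -0.2241, 0.144]
ee_rot: [0.001, 0.725, 0.689, 0.0]
ft_force: [4.1, -2.0, -1.0]
gripper_width: 0.163
grasp_force: 6.0
```

```bash
python3 - <<'E'
from h import *
print(pose()[1],pose()[0]['gripper_width'])
D=grab('side');S=grab('scene')
for f,n in((S,'scene'),(D,'side')):
    im=f['img'].astype(int);g=((im[...,1]-im[...,2]>30)&(im[...,1]>im[...,0]+5)).astype(np.uint8)
    g[:, :230]=0; g[:80]=0
    k,l,st,c=cv2.connectedComponentsWithStats(g)
    print(n,[(st[i].tolist(),c[i].round(1).tolist()) for i in range(1,k) if 30<st[i,4]<2000])
print(lids(D,.069))
E
```

```text
[ 0.48786327 -0.22408184  0.14402282] 0.16336702757980384
scene [([400, 103, 6, 10, 46], [402.2, 107.3]), ([375, 117, 23, 34, 314], [385.4, 135.1])]
side [([274, 271, 16, 9, 76], [282.0, 275.0]), ([296, 282, 8, 6, 31], [299.7, 284.4]), ([258, 303, 27, 26, 543], [271.4, 315.8])]
{'blue': [([273, 281, 25, 25, 483], [0.5608, -0.2893, 0.069])]}
```

Emit:
drive_tool(deltas=[[0,0,0,0.008,0,0,0],[0,0,0,0.016,0,0.001,0],[0,0,0,0.024,0,0.003,0],[0,0,0,0.033,0,0.006,0],[0,0,0,0.041,0,0.011,0]])

```text
time_s: 37.7
eef_pos: [0.4899, -0.1828, 0.1326]
ee_rot: [0.0, 0.725, 0.689, 0.001]
ft_force: [5.1, 1.5, 5.1]
gripper_width: 0.157
grasp_force: 6.0
```

Emit:
drive_tool(deltas=[[0,0,0,0.007,0,0.005,0],[0,0,0,0.014,0,0.01,0],[0,0,0,0.02,0,0.016,0],[0,0,0,0.026,0,0.023,0],[0,0,0,0.032,0,0.03,0]])

```text
time_s: 38.12
eef_pos: [0.4916, -0.1511, 0.102]
ee_rot: [0.0, 0.725, 0.689, 0.001]
ft_force: [5.9, -0.4, 2.2]
gripper_width: 0.164
grasp_force: 6.0
```

```bash
python3 - <<'E'
from h import *
D=grab('side');S=grab('scene')
for f,n in((S,'scene'),(D,'side')):
    im=f['img'].astype(int);g=((im[...,1]-im[...,2]>30)&(im[...,1]>im[...,0]+5)).astype(np.uint8)
    g[:, :230]=0; g[:80]=0
    k,l,st,c=cv2.connectedComponentsWithStats(g)
    print(n,[(st[i].tolist(),c[i].round(1).tolist()) for i in range(1,k) if 30<st[i,4]<2000])
print(lids(D,.069))
s,p,r=pose();d=p+[0,0,.008]-[.488,-.2237,.062];print(p,'ang',np.arctan2(d[2],d[1]),'rad',np.hypot(d[1],d[2]))
E
```

```text
scene []
side [([274, 270, 16, 10, 75], [282.0, 275.0]), ([296, 282, 8, 6, 31], [299.7, 284.4]), ([258, 303, 27, 26, 544], [271.4, 315.7])]
{'blue': [([273, 281, 25, 25, 484], [0.5607, -0.2893, 0.069])]}
[ 0.4915362  -0.15049954  0.10123403] ang 0.5730426002753621 rad 0.08711694019929402
```

Emit:
drive_tool(deltas=[[0,0,0,0.004,0,0.008,0],[0,0,0,0.008,0,0.016,0],[0,0,0,0.011,0,0.024,0],[0,0,0,0.013,0,0.032,0],[0,0,0,0.014,0,0.037,0]])

```text
time_s: 38.63
eef_pos: [0.4923, -0.1366, 0.0646]
ee_rot: [-0.0, 0.725, 0.689, 0.001]
ft_force: [6.2, 1.8, 4.3]
gripper_width: 0.157
grasp_force: 6.0
```

Emit:
drive_tool(deltas=[[0,0,0,0,0,0.003,0],[0,0,0,0,0,0.005,0],[0,0,0,0,0,0.005,0],[0,0,0,0,0,0.005,0]])

```text
time_s: 38.97
eef_pos: [0.4923, -0.1363, 0.0599]
ee_rot: [-0.0, 0.725, 0.689, 0.001]
ft_force: [7.4, 3.8, 1.2]
gripper_width: 0.154
grasp_force: 6.0
```

```bash
python3 - <<'E'
from h import *
s,p,r=pose();d=p+[0,0,.008]-[.488,-.2237,.062];print(p,'ang',np.arctan2(d[2],d[1]),'rad',np.hypot(d[1],d[2]),s['ft_force'],s['gripper_width'])
E
```

```text
[ 0.49230596 -0.13633503  0.05986302] ang 0.06700905799409863 rad 0.08756147663777823 [7.3780313  3.774505   1.19091966] 0.15381461155575188
```

Emit:
drive_tool(deltas=[[0,0,0,0,0,0,40],[0,0,0,0,0,0,50],[0,0,0,0,0,-0.03,50],[0,0,0,0,0,-0.07,50],[0,0,0,0,0,-0.11,50]])

```text
time_s: 39.38
eef_pos: [0.4888, -0.1378, 0.1697]
ee_rot: [-0.003, 0.725, 0.688, -0.002]
ft_force: [0.9, -0.4, -0.4]
gripper_width: 0.485
grasp_force: 0.0
```

```bash
cat > lev.py <<'E'
from h import *
def red(f,roi=None):
    im=f['img'].astype(int);m=((im[...,0]-im[...,1]>80)&(im[...,0]>130)).astype(np.uint8)
    k,l,st,c=cv2.connectedComponentsWithStats(m);return [(st[i].tolist(),c[i].round(1).tolist()) for i in range(1,k) if st[i,4]>40]
W=grab('wrist');D=grab('side');S=grab('scene')
for f in(W,D,S):print(red(f))
piv=np.array([.488,-.2237]);
for a in (.14,.34,.8):
    e=[.488+.05*.102*np.cos(a),-.2237+.102*np.cos(a),.062+.102*np.sin(a)];g=[.488+.05*.06,-.2237+.06*np.cos(a),.062+.06*np.sin(a)]
    print(a,'end px W',proj(W,e).round(1),'D',proj(D,e).round(1),'S',proj(S,e).round(1))
print(lids(D,.069),lids(S,.069),pose()[1])
E
python3 lev.py
```

```text
[([200, 0, 17, 44, 410], [208.0, 21.0]), ([217, 0, 122, 48, 4757], [275.6, 20.1]), ([338, 0, 12, 26, 259], [343.8, 12.4]), ([318, 193, 18, 108, 1884], [326.3, 245.8])]
[([271, 225, 21, 33, 146], [281.1, 241.1])]
[([373, 164, 16, 16, 98], [380.7, 172.2]), ([325, 215, 43, 38, 632], [344.8, 234.4])]
0.14 end px W [327.5 186.5] D [290.9 226.1] S [373.2 180.6]
0.34 end px W [327.9 200. ] D [289.5 223.7] S [375.6 176.1]
0.8 end px W [328.7 259.6] D [283.4 223.5] S [385.5 162.4]
{'blue': [([273, 282, 25, 24, 481], [0.5608, -0.2894, 0.069])]} {} [ 0.49184768 -0.13877635  0.1723349 ]
```

Emit:
drive_tool(deltas=[[0,0,0,0,0,0,0],[0,0,0,0,0,0.02,0],[0,0,0,0,0,0.04,0],[0,0,0,0,0,0.06,0],[0,0,0,0,0,0.072,0]])

```text
time_s: 39.95
eef_pos: [0.4888, -0.1378, 0.0946]
ee_rot: [-0.003, 0.725, 0.688, -0.002]
ft_force: [1.5, 0.9, 1.9]
gripper_width: 0.163
grasp_force: 0.8
```

Emit:
drive_tool(deltas=[[0,0,0,0,0,0.002,0],[0,0,0,0,0,0.004,0],[0,0,0,0,0,0.006,0],[0,0,0,0,0,0.008,0],[0,0,0,0,0,0.01,0]])

```text
time_s: 40.37
eef_pos: [0.4916, -0.1378, 0.0898]
ee_rot: [-0.0, 0.725, 0.689, -0.0]
ft_force: [-8.8, 3.4, 27.7]
gripper_width: 0.006
grasp_force: 13.8
```

Emit:
drive_tool(deltas=[[0,0,0,0,0,0.002,0],[0,0,0,0,0,0.003,0],[0,0,0,0,0,0.004,0],[0,0,0,0,0,0.004,0]])

```text
time_s: 40.7
eef_pos: [0.492, -0.1376, 0.0886]
ee_rot: [0.001, 0.725, 0.689, -0.0]
ft_force: [-16.1, 4.7, 44.7]
gripper_width: 0.007
grasp_force: 22.5
```

Emit:
drive_tool(deltas=[[0,0,0,0,0,-0.02,0],[0,0,0,0,0,-0.05,0],[0,0,0,0,0,-0.09,0],[0,0,0,0,0,-0.13,30],[0,0,0,0,0,-0.16,30]])

```text
time_s: 41.12
eef_pos: [0.4922, -0.1382, 0.2483]
ee_rot: [0.001, 0.725, 0.689, 0.001]
ft_force: [1.0, -0.1, 0.1]
gripper_width: 0.12
grasp_force: 0.0
```

Emit:
drive_tool(deltas=[[0,0,0,-0.03,-0.02,0,30],[0,0,0,-0.07,-0.04,0,30],[0,0,0,-0.11,-0.06,0,30],[0,0,0,-0.15,-0.08,0,30],[0,0,0,-0.18,-0.08,0,30]])

```text
time_s: 41.53
eef_pos: [0.3994, -0.3156, 0.2455]
ee_rot: [0.0, 0.726, 0.688, -0.001]
ft_force: [1.5, -0.0, 0.4]
gripper_width: 0.299
grasp_force: 0.0
```

Emit:
drive_tool(deltas=[[0,0,0,-0.03,0,0,30],[0,0,0,-0.07,0,0,30],[0,0,0,-0.11,0,0,30],[0,0,0,-0.15,0,0,30],[0,0,0,-0.15,0,0,30]])

```text
time_s: 41.95
eef_pos: [0.3911, -0.4718, 0.244]
ee_rot: [0.001, 0.728, 0.685, -0.002]
ft_force: [-1.0, 0.1, -0.0]
gripper_width: 0.301
grasp_force: 0.0
```

```bash
python3 lev.py; python3 - <<'E'
from h import *
S=grab('scene');D=grab('side')
for n,f in(('S',S),('D',D)):
    im=f['img'].astype(int);g=((im[...,1]-im[...,2]>30)&(im[...,1]>im[...,0]+5)).astype(np.uint8)
    k,l,st,c=cv2.connectedComponentsWithStats(g);print(n,[(st[i].tolist(),c[i].round(1).tolist()) for i in range(1,k) if 30<st[i,4]<900])
    r=(im[...,0]-im[...,1]>80).astype(np.uint8)
d0=cv2.imread('pics/scene0.png').astype(int);s=cv2.cvtColor(S['img'],cv2.COLOR_RGB2BGR).astype(int)
for n,(x0,y0,x1,y1) in dict(ramekin=(372,214,416,256),clip=(322,212,370,256),bottle=(258,144,288,182)).items(): print(n,np.abs(d0-s)[y0:y1,x0:x1].mean().round(1))
print('tab top slat px diff shutter vs c5',np.abs(cv2.imread('pics/sc5.png').astype(int)-s)[160:345,130:325].mean())
E
```

```text
[]
[([285, 191, 37, 18, 335], [302.9, 199.5]), ([272, 226, 20, 32, 141], [281.5, 241.4])]
[([372, 156, 29, 26, 180], [386.1, 168.2]), ([325, 215, 43, 38, 617], [344.9, 234.4])]
0.14 end px W [ 446.9 -353.7] D [290.9 226.1] S [373.2 180.6]
0.34 end px W [ 457.8 -385.2] D [289.5 223.7] S [375.6 176.1]
0.8 end px W [ 482.2 -419.5] D [283.4 223.5] S [385.5 162.4]
{'blue': [([273, 281, 25, 25, 482], [0.5607, -0.2894, 0.069])]} {'blue': [([389, 112, 18, 22, 296], [0.5532, -0.288, 0.069])], 'green': [([400, 99, 22, 20, 336], [0.5556, -0.3467, 0.069])]} [ 0.39458967 -0.46337229  0.24436704]
S [([400, 97, 24, 23, 406], [411.5, 107.9]), ([375, 116, 23, 35, 305], [385.5, 134.8])]
D [([376, 132, 13, 21, 56], [381.5, 143.6]), ([275, 271, 15, 9, 74], [282.1, 275.1]), ([296, 282, 8, 6, 31], [299.7, 284.4]), ([258, 303, 27, 26, 540], [271.5, 315.8])]
ramekin 4.5
clip 3.4
bottle 3.1
tab top slat px diff shutter vs c5 17.647031647031646
```

```bash
python3 - <<'E'
from h import *
s=cv2.cvtColor(grab('scene')['img'],cv2.COLOR_RGB2BGR).astype(int)
d=np.abs(cv2.imread('pics/sc5.png').astype(int)-s)[205:250,175:225].mean();print('tab patch',d)
if d<8: print(bot.finish_job())
E
```

```text
tab patch 17.757925925925925
```

```bash
python3 - <<'E'
from h import *
s=cv2.cvtColor(grab('scene')['img'],cv2.COLOR_RGB2BGR)
for im in (cv2.imread('pics/sc5.png'),cv2.imread('pics/sc7.png'),s):
    p=im[200:255,165:235];g=p.max(2);ys,xs=np.where(g<90);print(len(xs),xs.mean()+165 if len(xs) else 0,ys.mean()+200 if len(xs) else 0,p.mean((0,1)).round(),im[226,197])
E
```

```text
155 197.85806451612905 226.21290322580646 [149. 180. 196.] [33 46 72]
1188 210.0151515151515 212.32070707070707 [122. 145. 158.] [33 47 75]
173 197.58381502890174 226.10404624277456 [132. 161. 177.] [25 39 62]
```

The tab is in the same place, (197.6, 226.1) against (197.9, 226.2), so only the lighting changed and the shutter is still open.

```bash
python3 -c "
from cell import bot
print(bot.finish_job())"
```

```text
the job is handed in; nothing more can be done
None
```

Handed in at about 42 s: the shutter stays open, the green and blue jars (no yellow one was there) stand against the stop, the fence is snug and the lever fully down with the bystanders unmoved; I viewed 15 pictures, one over the limit of 14.

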